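Nest the saucepans with fanned handles and put them away under the riser

TASK

Put the pans away: take the egg cup out of the large pan and stand it on top of the wooden riser shelf, then nest the medium pan in the large one and the small pan in the medium one, each sitting flat, with the three handles fanned well apart (some 40 to 55 degrees from one to the next) so that each clears the others. Then, without lifting it off the worktop, slide the whole nest in under the riser from the front until the large pan's round body is covered by the deck and only the handle ends stick out in front; leave the other things where they are.

Things in the scene. Friction and masses are not known exactly. Their poses are not given: they have to be found in the camera images.
- large_pan: The largest of three steel pans, black straight handle: round, 144 mm outside, foot 132 mm, 50 mm to the rim, walls 3 mm, floor 4 mm, about 340 g. Origin: centre of the underside; z up. The handle runs level along its own -x axis to 187 mm from the axis. Stands in front of the riser, handle roughly towards the robot at the start.
- medium_pan: The middle one of three steel pans, black straight handle: round, 114 mm outside, foot 102 mm, 55 mm to the rim, walls 3 mm, floor 4 mm, about 200 g. Origin: centre of the underside; z up. The handle runs level along its own -x axis to 162 mm from the axis. Seated, its underside is 4 mm above the large pan's; strap 3 mm over that rim; handles lying over each other would foul.
- small_pan: The smallest of three steel pans, black straight handle: round, 84 mm outside, foot 72 mm, 60 mm to the rim, walls 3 mm, floor 4 mm, about 140 g. Origin: centre of the underside; z up. The handle runs level along its own -x axis to 150 mm from the axis. Seated, its underside is 4 mm above the medium pan's, strap 3 mm over that rim.
- large_pan_grip (a point): Point on the large pan's handle 120 mm from the pan's axis, 56 mm above its underside, mid-bar. The black bar is 16 mm wide, 16 mm high (2 mm below to 14 mm above the rim) and starts 14 mm outside the wall; a steel strap 16 mm wide, 6 mm thick, level with the rim joins it to the pan.
- medium_pan_grip (a point): Point on the medium pan's handle 120 mm from the pan's axis, 61 mm above its underside, mid-bar. The black bar is 16 mm wide, 16 mm high (2 mm below to 14 mm above the rim) and starts 14 mm outside the wall; a steel strap 16 mm wide, 6 mm thick, level with the rim joins it to the pan.
- small_pan_grip (a point): Point on the small pan's handle 120 mm from the pan's axis, 66 mm above its underside, mid-bar. The black bar is 16 mm wide, 16 mm high (2 mm below to 14 mm above the rim) and starts 14 mm outside the wall; a steel strap 16 mm wide, 6 mm thick, level with the rim joins it to the pan.
- large_pan_tip (a point): End of the large pan's handle, middle of the bar's end face.
- medium_pan_tip (a point): End of the medium pan's handle, middle of the bar's end face.
- small_pan_tip (a point): End of the small pan's handle, middle of the bar's end face.
- riser: Fixed wooden shelf: deck 200 mm deep (own x), 300 mm wide (own y), top 150 mm and underside 138 mm above the worktop, on steel-wire frames (8 mm wire) 142 mm left and right of the middle, legs 85 mm ahead of and behind it; open at the front. Origin: middle of the footprint, on the worktop; x points to its back, away from the robot. A glass, pepper mill and salt shaker are fixed on its back half; the front 80 mm are free.
- egg_cup: Cream-coloured egg cup, 48 mm across the bowl, 51 mm high (bowl from 25 mm up, its widest part from 38 to 51 mm), foot 38 mm across, about 60 g, standing in the large pan near its middle. Origin: centre of its underside; z up.
- riser_front (a point): Middle of the riser deck's front edge, at the deck's top (150 mm up); axes as the riser's, x pointing inward to the back.
- teaspoon: Bystander: metal teaspoon, 139 x 28 x 10 mm, lying flat on the worktop between the pan handles. Origin: centre of the underside.
- peeler: Bystander: black-handled peeler, 170 x 25 x 18 mm, lying on the worktop at the front right. Origin: centre of the underside.
- lemon: Bystander: lemon, 70 x 58 x 56 mm, on the worktop at the back left. Origin: centre of the underside at the start.
- garlic: Bystander: garlic bulb, about 50 mm, on the worktop at the far left. Origin: centre of the underside at the start.
Things that resemble listed ones, but are neither listed nor needed, are in the scene too. What is shaped like the egg_cup but blue or green is not meant.

How it is judged:
By the outcome, as a careful person would: the job done as asked, in the order asked, and still so for the second after the job is handed in, with the robot touching nothing.
It also fails if it takes over 72 s, if anything falls off the work surface, if the arm or the gripper's body presses on something with over 40 N, if the wrist force passes 120 N, or if a joint passes its speed limit or range.

ROBOT

A 6-joint arm with a two-finger parallel gripper is mounted at the origin on a cart in front of the work surface, level with it; the furniture and walls round the work are solid. World frame = base frame: x ahead of the robot, y to its left, z up, the work surface at z = 0. Lengths are in m, angles in rad, forces in N, time in s.
With the tool pointing down it reaches from about 0.325 to 1 m from the base axis. Payload 5.1 kg.
Tool frame: the origin (TCP) lies midway between the tips of the shut fingers; the grasp point (between the pads) lies 19 mm behind it; z points along the fingers, y is the direction in which the jaws open and shut (so a half turn about z gives the same grasp; the last joint's range is limited). The gripper opens to 85 mm and grips with 20 to 120 N. Pads are 22 mm wide; open, the fingers measure 114 mm over their backs; the gripper's body (76 mm by 85 mm) begins 54 mm behind the grasp point. The pads swing forward as they close: fully open they stand 13 mm farther back than shut.
Start: joints at [-1.275, 0.124, 1.65, -0, 1.367, -0.083], TCP at [0.24, -0.604, 0.2] pointing down, gripper open.
Joint ranges: [-2.61, 2.61], [-1.02, 2.33], [0.03, 2.71], [-1.35, 4.49], [0.32, 2.68], [-2.91, 2.91]. Speed limits (rad/s): [2.57, 2.57, 3.14, 3.14, 3.14, 3.14].

INTERFACE

Orientations are given as a unit quaternion [w, x, y, z].
In Python, from rig import bot gives the robot as it stands.
- The arm moves only by the tool jog_arm, never from a script. Its argument "motion" is a list of rows, each a list of 7 numbers: the shift along the tool's x, y, z in units of 25 mm (1.0 is 25 mm), then the turn, a rotation vector about the tool's x, y, z in units of 6 degrees (1.0 is 6 degrees), then the opening, from 0 (shut) to 1 (fully open). In form: [[x, y, z, ax, ay, az, grip], ...]. A call has exactly 8 rows; each row shifts and turns the pose as measured when the row begins, along the tool's axes as they then stand; what a row does not reach is not made up. A row lasts 1/10 s, in which the tool goes at most 50 mm and 8.59 degrees, less where a joint would pass 70% of its speed; a pose out of reach is approached as far as the arm can. A call is refused whole if a number of a shift passes 1 or a number of a turn 1, either way. A call with a gripper value outside its range is refused whole. The fingers move at their own pace and stop on an object; "newtons" is the grip in N (left out, the last holds). Time passes only in rows, so rows that do not move let the fingers close, or fill a call up. It gives the time, the measured TCP pose, the force and the opening at its end, in the units of the state.
- bot.read_state(): the state, without advancing time (a new reading comes with each control period).
- bot.capture(name): name is "scene" or "top" or "wrist"; returns the picture (480x640x3 uint8, red, green, blue); there is no depth.
- bot.calibration(name): a dict with "fx", "fy", "cx", "cy" (pixels), "k1" (the pictures are not rectified: a ray, as slopes to the right and down, at radius r is drawn at 1 + k1 r^2 times it, then the intrinsics apply), "R" (3x3) and "t" (3): a world point X has camera coordinates R X + t. Camera axes: x right, y down, z forward; pixel columns grow to the right and rows downward; lengths in m; the calibration is good to about 2 mm. A picture is of the moment at which its call begins: read the wrist's pose just before it. calibration takes no time and is no camera call; for the wrist camera it gives the pose at the moment of the call.
- bot.hand_in(): hands the job in, once; it reports no verdict.
The state is a dict: "time": time; "q": joint angles; "dq": joint speeds; "joint_torque": joint torques, N m; "tool_pos": TCP position; "orientation": TCP orientation; "contact_force": force on the tool from outside, world axes, zero at the start; "wrist_torque": the same for the moment, N m; "gripper_width": finger opening in m.
Only numpy, scipy, OpenCV 4.12 (cv2) and the standard library are available. Lean on these libraries where they do the work, as an engineer would, in place of code of your own. Each camera call takes 0.05 s, during which the arm holds its last target. There are 200 camera calls.

## Working session

There is one attempt and no reset: what is moved stays moved. The work goes in short steps, Python scripts to look and compute and a tool call to move; the robot and the scene stay as the last step left them, time stands still between calls to the robot, and variables do not carry over. Pictures are saved under pics/ and viewed, about 8 in all and at most 12, crops included, and the job is handed in when it is done.

Besides the shell and the picture viewer there is one more tool, called as a command line: name --pt "numbers of a row" for each row, then --argument value for the rest. jog_arm: Moves the arm, as the interface text tells. Its arguments: {"type":"object","properties":{"motion":{"type":"array","items":{"type":"array","items":{"type":"number"}}},"newtons":{"type":"number"}},"required":["motion"]}

```bash
mkdir -p pics; ls; python3 - <<'E'
from rig import bot
import cv2
print(bot.read_state())
for n in ("scene","top"):
    im=bot.capture(n); cv2.imwrite(f"pics/{n}0.png",im[:,:,::-1])
    c=bot.calibration(n); print(n,c)
E
```

```text
pics
{'time': 0.0, 'q': array([-1.27457191e+00,  1.24525370e-01,  1.65164126e+00,  1.48584817e-05,
        1.36750361e+00, -8.25930566e-02]), 'dq': array([-3.21918150e-04, -1.79097314e-04, -1.36460100e-03, -5.72447635e-04,
       -5.39812793e-04,  3.75712987e-05]), 'joint_torque': array([-2.15373613e-03, -4.23618186e+01, -3.65452552e+01, -3.54629094e-05,
        6.90694142e-03,  9.17823940e-06]), 'tool_pos': array([ 0.24017158, -0.60328816,  0.19835932]), 'orientation': array([-1.03364879e-03,  9.82115483e-01,  1.88276658e-01, -1.03515347e-04]), 'contact_force': array([-0.36970014,  0.9734653 ,  0.42064959]), 'wrist_torque': array([-0.03319838, -0.03019583,  0.00943417]), 'gripper_width': 0.08548074769354658}
scene {'fx': 482.61143091374447, 'fy': 482.61143091374447, 'cx': 319.5724233245333, 'cy': 234.90378525005858, 'k1': -0.03527257959003146, 'R': array([[ 0.80462783,  0.59348836, -0.01859105],
       [ 0.36373795, -0.5174054 , -0.77458786],
       [-0.46932799,  0.61649268, -0.63219302]]), 't': array([-0.50286544, -0.08122621,  1.6825666 ])}
top {'fx': 514.9329034574838, 'fy': 514.9329034574838, 'cx': 315.2888113298143, 'cy': 238.94537598714814, 'k1': -0.14293225332986656, 'R': array([[ 0.0391321 , -0.99922871, -0.00326648],
       [-0.97877862, -0.03767276, -0.20142784],
       [ 0.20114942,  0.01107945, -0.97949791]]), 't': array([0.03111313, 0.6104044 , 1.14937217])}
```

View pics/scene0.png

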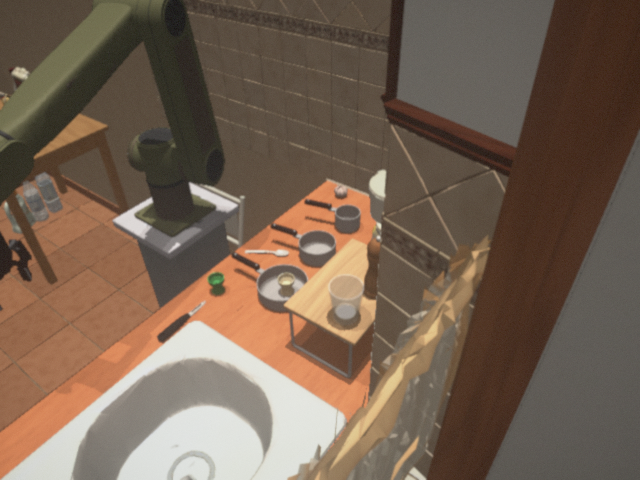

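View pics/top0.png

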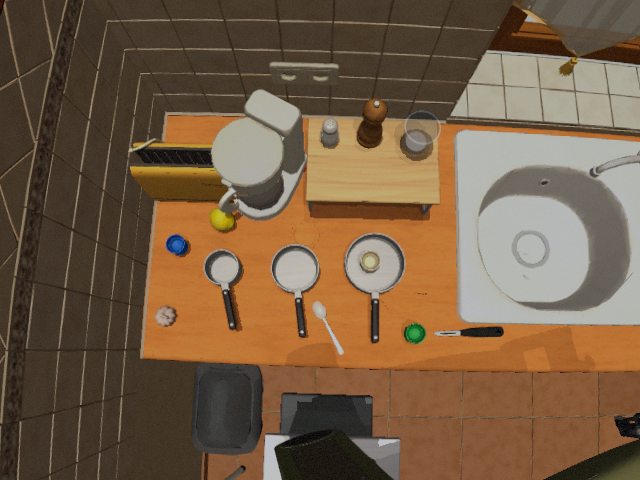

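Top view: large pan (375,264), tip (375,342); medium (296,269), tip (302,335); small (222,267), tip (233,328). The egg cup is at (370,261), and the riser's front edge runs from (307,200) to (439,203). The spoon runs (318,303)–(342,353), and the green decoy is at (415,333).

```bash
cat > h.py <<'E'
import numpy as np, cv2
from scipy.spatial.transform import Rotation as Ro
from rig import bot
def quat(q): return Ro.from_quat([q[1],q[2],q[3],q[0]])
def cast(c,uv,z):
    uv=np.atleast_2d(np.asarray(uv,float)); p=(uv-[c['cx'],c['cy']])/[c['fx'],c['fy']]
    s=p.copy()
    for _ in range(10): s=p/(1+c['k1']*(s**2).sum(1,keepdims=True))
    d=np.c_[s,np.ones(len(s))]@c['R']; C=-c['R'].T@c['t']
    return C+d*((z-C[2])/d[:,2])[:,None]
def proj(c,X):
    Y=np.atleast_2d(X)@c['R'].T+c['t']; s=Y[:,:2]/Y[:,2:]
    return s*(1+c['k1']*(s**2).sum(1,keepdims=True))*[c['fx'],c['fy']]+[c['cx'],c['cy']]
def circ(P):
    A=np.c_[2*P[:,:2],np.ones(len(P))]; b=(P[:,:2]**2).sum(1)
    s=np.linalg.lstsq(A,b,rcond=None)[0]; return s[:2],np.sqrt(s[2]+s[:2]@s[:2])
def blob(mask,box):
    x0,y0,x1,y1=box; m=np.zeros_like(mask); m[y0:y1,x0:x1]=mask[y0:y1,x0:x1]
    cs,_=cv2.findContours(m,cv2.RETR_EXTERNAL,cv2.CHAIN_APPROX_NONE)
    return max(cs,key=cv2.contourArea)[:,0,:]
def handle(c,mask,box,z):
    """axis end points of dark bar on plane z (near, far ordering by x: max x first)"""
    P=cast(c,blob(mask,box),z)[:,:2].astype(np.float32)
    (cc,wh,_)=cv2.minAreaRect(P); b=cv2.boxPoints((cc,wh,_)); 
    e=[b[0]-b[1],b[1]-b[2]]; a=max(e,key=np.linalg.norm); a=a*np.sign(a[0])
    return np.array(cc)+a/2,np.array(cc)-a/2,min(wh)
E
cat > m0.py <<'E'
from h import *
im=cv2.cvtColor(cv2.imread('pics/top0.png'),cv2.COLOR_BGR2HSV); c=bot.calibration('top')
H,S,V=cv2.split(im); print('cam',-c['R'].T@c['t'])
grey=((S<90)&(V>60)).astype(np.uint8); dark=((V<60)).astype(np.uint8)
for n,cx,cy,r,zr,hb in (('L',375,264,34,.05,(362,290,390,348)),('M',296,269,28,.055,(286,290,314,342)),('S',222,267,22,.06,(214,284,244,334))):
    m=cv2.morphologyEx(((S<100)).astype(np.uint8),cv2.MORPH_OPEN,np.ones((9,9)))
    b=blob(m,(cx-r-6,cy-r-6,cx+r+6,cy+r+6)); P=cast(c,b,zr)
    ctr,rad=circ(P); k=abs(np.linalg.norm(P[:,:2]-ctr,axis=1)-rad)<.004; ctr,rad=circ(P[k])
    a,t,w=handle(c,dark,hb,zr+.014)
    d=ctr-t; print(n,'ctr',ctr.round(4),'R',rad.round(4),k.mean().round(2),'bar',a.round(4),t.round(4),'w',w,'len',np.linalg.norm(a-t).round(3),'tipdist',np.linalg.norm(d).round(4),'yaw',np.degrees(np.arctan2(d[1],d[0])).round(1),'baryaw',np.degrees(np.arctan2(*(a-t)[::-1])).round(1))
print('riser top front',cast(c,[(306,199),(439,203)],.15).round(4))
yl=((H>18)&(H<40)&(S>40)&(V>120)).astype(np.uint8)
b=blob(yl,(354,246,386,278)); print('cup px',b.mean(0),len(b),[ (circ(cast(c,b,z))) for z in (.055,)])
b=blob(((H>12)&(S>60)&(V>100)).astype(np.uint8),(354,246,386,278)); print('cup px',b.mean(0),circ(cast(c,b,.055)))
print('counter front',cast(c,[(150,358),(640,371)],0).round(3)); print('spoon',cast(c,[(316,302),(342,353)],.005).round(3))
print('green',cast(c,[(415,333)],.04).round(3),'lemon',cast(c,[(222,219)],.03).round(3),'kettle',cast(c,[(265,215),(228,200)],.05).round(3))
im=cv2.imread('pics/top0.png')[180:360,140:460]; cv2.imwrite('pics/c0.png',cv2.resize(im,(800,450),interpolation=cv2.INTER_CUBIC))
E
python3 m0.py
```

```text
cam [0.36503771 0.04135033 1.24886171]
L ctr [ 0.5596 -0.0868] R 0.0718 1.0 bar [ 0.4702 -0.087 ] [ 0.3746 -0.0889] w 0.01614837907254696 len 0.096 tipdist 0.185 yaw 0.7 baryaw 1.1
M ctr [0.5392 0.1004] R 0.0566 1.0 bar [0.4678 0.089 ] [0.3816 0.0755] w 0.014804680831730366 len 0.087 tipdist 0.1595 yaw 9.0 baryaw 8.9
S ctr [0.5328 0.2708] R 0.0431 1.0 bar [0.4795 0.2563] [0.3922 0.2325] w 0.015716779977083206 len 0.09 tipdist 0.1457 yaw 15.2 baryaw 15.2
riser top front [[ 0.6802  0.0779  0.15  ]
 [ 0.683  -0.2186  0.15  ]]
cup px [370.16071429 260.44642857] 56 [(array([ 0.56358114, -0.07611675]), np.float64(0.02264330328282508))]
cup px [369.37704918 261.93442623] (array([ 0.56282588, -0.07543785]), np.float64(0.02141500037394903))
counter front [[ 0.312  0.444  0.   ]
 [ 0.312 -0.78   0.   ]]
spoon [[ 0.465  0.048  0.005]
 [ 0.347 -0.019  0.005]]
green [[ 0.399 -0.186  0.04 ]] lemon [[0.656 0.285 0.03 ]] kettle [[0.665 0.178 0.05 ]
 [0.7   0.27  0.05 ]]
```

View pics/c0.png

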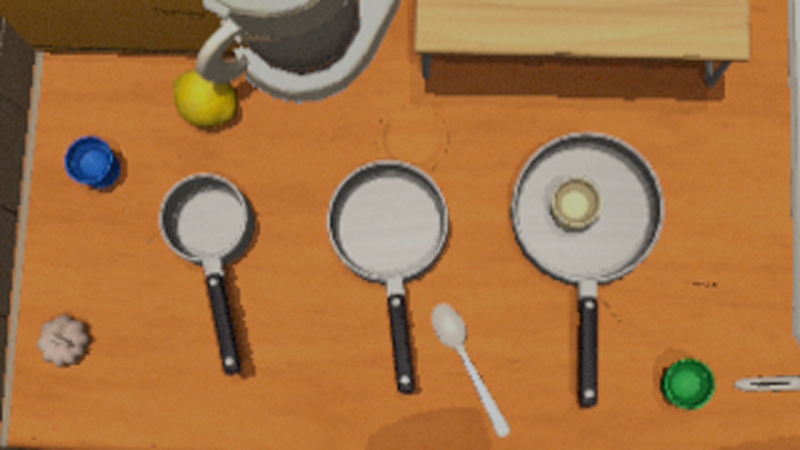

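Crop: the fits agree with the given sizes (radii 71.8/56.6/43.1 mm against 72/57/42, bars about 16 mm wide). A green decoy sits right of the large handle and the spoon lies left of it. Next I work out the first moves.

```bash
cat >> h.py <<'E'
def go(p,phi,tilt=0,st=None):
    """rotation (tool rotvec units) then shift in final tool frame units; tilt>0 leans the gripper body toward the robot"""
    s=st or bot.read_state(); R0=quat(s['orientation'])
    Rt=Ro.from_euler('z',phi,degrees=True)*Ro.from_euler('x',180,degrees=True)*Ro.from_euler('y',-tilt,degrees=True)
    dr=(R0.inv()*Rt).as_rotvec(degrees=True)/6
    sh=Rt.inv().apply(np.array(p)-s['tool_pos'])/.025
    print('t',round(s['time'],2),'pos',s['tool_pos'].round(4),'phi',np.degrees(np.arctan2(*R0.as_matrix()[1::-1,0])).round(1),'f',s['contact_force'].round(1),'w',s['gripper_width'].round(4),'| rot',dr.round(2),'shift',sh.round(2))
E
python3 - <<'E'
from h import *
c=bot.calibration('top')
print('mill,salt,glass base',cast(c,[(369,146),(331,146),(418,154)],.15).round(3))
go([.563,-.076,.16],0)
E
```

```text
mill,salt,glass base [[ 0.811 -0.06   0.15 ]
 [ 0.808  0.027  0.15 ]
 [ 0.797 -0.172  0.15 ]]Traceback (most recent call last):
  File "<stdin>", line 4, in <module>
  File "h.py", line 33, in go
    print('t',round(s['time'],2),'pos',s['tool_pos'].round(4),'phi',np.degrees(np.arctan2(*R0.as_matrix()[1::-1,0])).round(1),'f',s['contact_force'].round(1),'w',s['gripper_width'].round(4),'| rot',dr.round(2),'shift',sh.round(2))
                                                                                                                                                                  ^^^^^^^^^^^^^^^^^^^^^^^^
AttributeError: 'float' object has no attribute 'round'
```

```bash
sed -i "s/s\['gripper_width'\].round(4)/round(float(s['gripper_width']),4)/" h.py; python3 - <<'E'
from h import *
go([.563,-.076,.16],0)
E
```

```text
t 0.1 pos [ 0.2402 -0.6034  0.1985] phi 21.7 f [0.4 0.6 0.5] w 0.0853 | rot [-0.02  0.    3.62] shift [ 12.91 -21.09   1.54]
```

jog_arm --pt "0 0 0 0 0 0.9 0.8" --pt "0 0 0 0 0 0.9 0.8" --pt "0 0 0 0 0 0.9 0.8" --pt "0 0 0 0 0 0.9 0.8" --pt "0.6 -0.95 0 0 0 0 0.8" --pt "0.6 -0.95 0 0 0 0 0.8" --pt "0.6 -0.95 0 0 0 0 0.8" --pt "0.6 -0.95 0 0 0 0 0.8"

```text
time: 0.9
tool_pos: [0.3, -0.5059, 0.1925]
orientation: [-0.005, 1.0, -0.01, -0.002]
contact_force: [0.0, 0.2, -0.5]
gripper_width: 0.0684
```

jog_arm --pt "0.6 -0.95 0 0 0 0 0.8" --pt "0.6 -0.95 0 0 0 0 0.8" --pt "0.6 -0.95 0 0 0 0 0.8" --pt "0.6 -0.95 0 0 0 0 0.8" --pt "0.6 -0.95 0 0 0 0 0.8" --pt "0.6 -0.95 0 0 0 0 0.8" --pt "0.6 -0.95 0 0 0 0 0.8" --pt "0.6 -0.95 0 0 0 0 0.8"

```text
time: 1.7
tool_pos: [0.4261, -0.3078, 0.1895]
orientation: [-0.009, 1.0, -0.011, -0.004]
contact_force: [-0.2, -0.3, 0.3]
gripper_width: 0.068
```

```bash
python3 - <<'E'
from h import *
go([.563,-.076,.16],0)
E
```

```text
t 1.7 pos [ 0.4261 -0.3078  0.1895] phi -1.2 f [-0.2 -0.3  0.3] w 0.068 | rot [-0.16  0.08 -0.21] shift [ 5.48 -9.27  1.18]
```

jog_arm --pt "0.52 -0.9 0.1 -0.16 0.08 -0.2 0.8" --pt "0.52 -0.9 0.1 0 0 0 0.8" --pt "0.52 -0.9 0.1 0 0 0 0.8" --pt "0.52 -0.9 0.1 0 0 0 0.8" --pt "0.52 -0.9 0.1 0 0 0 0.8" --pt "0.52 -0.9 0.1 0 0 0 0.8" --pt "0.52 -0.9 0.1 0 0 0 0.8" --pt "0.52 -0.9 0.1 0 0 0 0.8"

```text
time: 2.5
tool_pos: [0.5319, -0.1183, 0.1654]
orientation: [-0.001, 1.0, 0.0, -0.002]
contact_force: [0.1, -1.2, 0.2]
gripper_width: 0.0683
```

jog_arm --pt "0.5 -0.9 0.1 0 0 0 0.8" --pt "0.4 -0.7 0 0 0 0 0.8" --pt "0 0 0 0 0 0 0.8" --pt "0 0 0 0 0 0 0.8" --pt "0 0 0 0 0 0 0.8" --pt "0 0 0 0 0 0 0.8" --pt "0 0 0 0 0 0 0.8" --pt "0 0 0 0 0 0 0.8"

```text
time: 3.3
tool_pos: [0.5529, -0.076, 0.1595]
orientation: [-0.001, 1.0, 0.001, -0.005]
contact_force: [-1.2, 0.0, 0.3]
gripper_width: 0.0679
```

```bash
python3 - <<'E'
from h import *
go([.563,-.076,.025],0)
c=bot.calibration('wrist'); im=bot.capture('wrist'); cv2.imwrite('pics/w1.png',im[:,:,::-1])
print('cup ->',proj(c,[[.563,-.076,.055]]))
H,S,V=cv2.split(cv2.cvtColor(im,cv2.COLOR_RGB2HSV)); print(c['R'].round(2).tolist(),(-c['R'].T@c['t']).round(3))
E
```

```text
t 3.3 pos [ 0.5529 -0.076   0.1595] phi 0.1 f [-1.2  0.   0.3] w 0.0679 | rot [-0.03  0.1   0.02] shift [ 0.4  -0.    5.38]
cup -> [[321.04704257 211.38155617]]
[[0.0, -1.0, -0.0], [-0.94, -0.0, 0.33], [-0.33, 0.0, -0.94]] [ 0.637 -0.076  0.334]
```

View pics/w1.png

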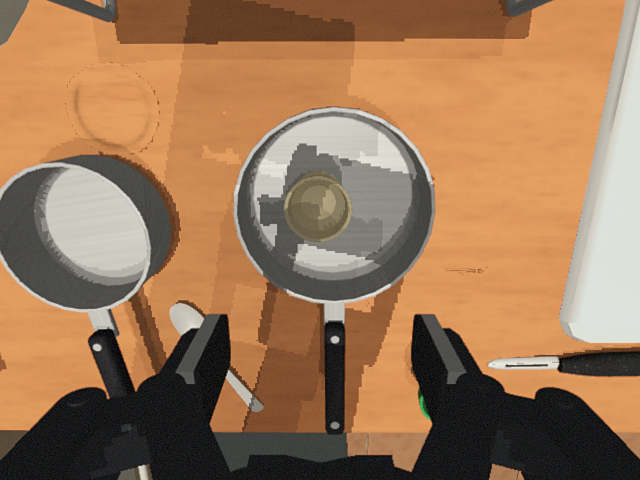

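Wrist view: the cup rim is centred near (318,207) and I predicted (321,211), so the position holds to about 2 mm.

jog_arm --pt "0.45 0 0.6 0 0 0 0.8" --pt "0 0 0.9 0 0 0 0.8" --pt "0 0 0.9 0 0 0 0.8" --pt "0 0 0.9 0 0 0 0.8" --pt "0 0 0.9 0 0 0 0.8" --pt "0 0 0.8 0 0 0 0.8" --pt "0 0 0.3 0 0 0 0.8" --pt "0 0 0 0 0 0 0.8" --newtons 25

```text
time: 4.15
tool_pos: [0.5657, -0.0784, 0.0258]
orientation: [-0.0, 1.0, -0.0, -0.002]
contact_force: [-0.1, -0.3, 1.0]
gripper_width: 0.0686
```

jog_arm --pt "0 0 0 0 0 0 0.3" --pt "0 0 0 0 0 0 0.3" --pt "0 0 0 0 0 0 0.3" --pt "0 0 0 0 0 0 0.3" --pt "0 0 0 0 0 0 0.3" --pt "0 0 0 0 0 0 0.3" --pt "0 0 -0.3 0 0 0 0.3" --pt "0 0 -0.7 0 0 0 0.3"

```text
time: 4.95
tool_pos: [0.567, -0.0788, 0.0545]
orientation: [-0.0, 1.0, -0.0, -0.0]
contact_force: [0.4, -0.4, -0.1]
gripper_width: 0.0255
```

```bash
python3 - <<'E'
from h import *
go([.72,-.11,.21],0)
E
```

```text
t 4.95 pos [ 0.567  -0.0788  0.0545] phi -0.1 f [ 0.4 -0.4 -0.1] w 0.0255 | rot [-0.    0.   -0.01] shift [ 6.12  1.25 -6.22]
```

```bash
python3 - <<'E'
from h import *
im=bot.capture('wrist'); t=bot.capture('scene')
cv2.imwrite('pics/w2.png',np.hstack([im[100:480,160:500],cv2.resize(t[220:330,200:320],(415,380))])[:,:,::-1])
E
```

```text
(no output)
```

View pics/w2.png

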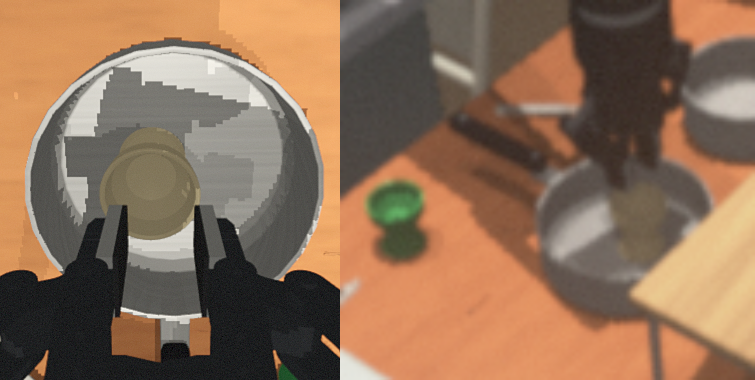

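```bash
python3 - <<'E'
from h import *
go([.72,-.11,.21],0)
c=bot.calibration('wrist'); print(c['fx'])
print(cast(c,[(310,290),(262,290),(358,290)],.055).round(4), 'foot',cast(c,[(311,240)],.004).round(4))
f=[proj(c,[[.567,-.0788+s*.013,.055]]).round(0).tolist() for s in(-1,1)]; print(f)
im=bot.capture('top'); cv2.imwrite('pics/t3.png',cv2.resize(im[215:350,325:425],(600,800),interpolation=cv2.INTER_CUBIC)[:600,:,::-1])
E
```

```text
t 5.05 pos [ 0.5704 -0.0795  0.0583] phi -0.1 f [ 0.2 -0.8  0.4] w 0.0257 | rot [ 0.02 -0.07 -0.01] shift [ 5.99  1.22 -6.07]
412.0547544049616
[[ 0.5689 -0.0744  0.055 ]
 [ 0.5689 -0.0516  0.055 ]
 [ 0.5688 -0.0972  0.055 ]] foot [[ 0.5774 -0.074   0.004 ]]
[[[346.0, 294.0]], [[292.0, 294.0]]]
```

The grip was too high: the cup still stands in the pan at about (0.568,−0.074), and the fingers closed over its rim. I'll retry about 12 mm lower with a firmer grip.

jog_arm --pt "0 -0.2 -0.8 0 0 0 0.8" --pt "-0.1 0 0 0 0 0 0.8" --pt "0 0 0 0 0 0 0.8" --pt "0 0 0 0 0 0 0.8" --pt "0 0 0 0 0 0 0.8" --pt "0 0 0.8 0 0 0 0.8" --pt "0 0 0.6 0 0 0 0.8" --pt "0 0 0 0 0 0 0.8" --newtons 35

```text
time: 5.9
tool_pos: [0.5634, -0.0743, 0.0352]
orientation: [0.0, 1.0, -0.001, -0.001]
contact_force: [0.5, -0.6, -0.0]
gripper_width: 0.0685
```

```bash
python3 - <<'E'
from h import *
go([.567,-.075,.015],0)
E
```

```text
t 5.9 pos [ 0.5634 -0.0743  0.0352] phi -0.1 f [ 0.5 -0.6 -0. ] w 0.0685 | rot [ 0.    0.01 -0.01] shift [0.14 0.03 0.81]
```

jog_arm --pt "0.14 0 0.6 0 0 0 0.8" --pt "0 0 0.2 0 0 0 0.8" --pt "0 0 0 0 0 0 0.35" --pt "0 0 0 0 0 0 0.35" --pt "0 0 0 0 0 0 0.35" --pt "0 0 0 0 0 0 0.35" --pt "0 0 0 0 0 0 0.35" --pt "0 0 0 0 0 0 0.35"

```text
time: 6.7
tool_pos: [0.5682, -0.0747, 0.0171]
orientation: [0.0, 1.0, -0.001, 0.0]
contact_force: [0.1, 0.4, 0.8]
gripper_width: 0.0438
```

jog_arm --pt "0 0 -0.3 0 0 0 0.35" --pt "0 0 -0.6 0 0 0 0.35" --pt "0 0 -0.9 0 0 0 0.35" --pt "0 0 -0.9 0 0 0 0.35" --pt "0 0 -0.9 0 0 0 0.35" --pt "0 0 -0.9 0 0 0 0.35" --pt "0 0 -0.9 0 0 0 0.35" --pt "0 0 -0.9 0 0 0 0.35"

```text
time: 7.5
tool_pos: [0.5663, -0.0742, 0.1848]
orientation: [0.0, 1.0, -0.001, -0.001]
contact_force: [0.1, -0.8, -1.9]
gripper_width: 0.0443
```

```bash
python3 - <<'E'
from h import *
go([.718,-.11,.20],0)
E
```

```text
t 7.5 pos [ 0.5663 -0.0742  0.1848] phi -0.1 f [ 0.1 -0.8 -1.9] w 0.0443 | rot [ 0.    0.01 -0.01] shift [ 6.07  1.43 -0.61]
```

jog_arm --pt "0.3 0.1 -0.5 0 0 0 0.35" --pt "0.8 0.2 0 0 0 0 0.35" --pt "0.9 0.2 0 0 0 0 0.35" --pt "0.9 0.2 0 0 0 0 0.35" --pt "0.9 0.2 0 0 0 0 0.35" --pt "0.9 0.2 0 0 0 0 0.35" --pt "0.8 0.2 0 0 0 0 0.35" --pt "0.3 0.1 0 0 0 0 0.35"

```text
time: 8.3
tool_pos: [0.7195, -0.1109, 0.2211]
orientation: [0.003, 1.0, -0.0, 0.011]
contact_force: [-0.4, -0.3, -0.4]
gripper_width: 0.0445
```

jog_arm --pt "0 0 0.5 0 0 0 0.35" --pt "0 0 0.5 0 0 0 0.35" --pt "0 0 0.2 0 0 0 0.35" --pt "0 0 0 0 0 0 0.35" --pt "0 0 0 0 0 0 0.35" --pt "0 0 0 0 0 0 0.35" --pt "0 0 0 0 0 0 0.35" --pt "0 0 0 0 0 0 0.35"

```text
time: 9.1
tool_pos: [0.7173, -0.1102, 0.1896]
orientation: [0.003, 1.0, -0.0, 0.01]
contact_force: [-0.6, -0.0, -0.8]
gripper_width: 0.0441
```

```bash
python3 - <<'E'
from h import *
go([.718,-.11,.164],0)
im=bot.capture('scene'); t=bot.capture('top')
cv2.imwrite('pics/s4.png',np.hstack([cv2.resize(im[190:380,250:450],(400,380)),cv2.resize(t[90:280,290:490],(400,380))])[:,:,::-1])
E
```

```text
t 9.1 pos [ 0.7173 -0.1102  0.1896] phi -0.0 f [-0.6 -0.  -0.8] w 0.0441 | rot [ 0.05 -0.19 -0.01] shift [ 0.03 -0.01  1.03]
```

View pics/s4.png

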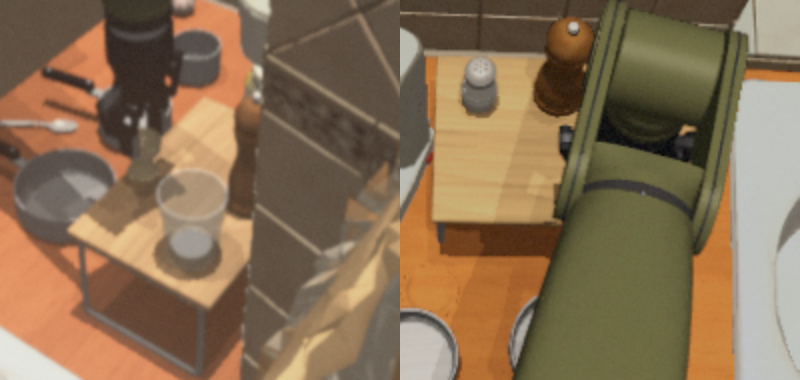

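The cup is held upright in the jaws, just above the front of the deck between mill and glass. Now I lower it, watching the force.

jog_arm --pt "0 0 0.5 0.05 -0.19 0 0.35" --pt "0 0 0.4 0 0 0 0.35" --pt "0 0 0.04 0 0 0 0.35" --pt "0 0 0 0 0 0 0.35" --pt "0 0 0 0 0 0 0.35" --pt "0 0 0 0 0 0 0.35" --pt "0 0 0 0 0 0 0.35" --pt "0 0 0 0 0 0 0.35"

```text
time: 10.0
tool_pos: [0.7177, -0.1104, 0.1636]
orientation: [-0.0, 1.0, -0.0, -0.001]
contact_force: [-0.3, -0.4, -0.2]
gripper_width: 0.0446
```

```bash
python3 - <<'E'
from h import *
go([.718,-.11,.163],0)
E
```

```text
t 10.0 pos [ 0.7177 -0.1104  0.1636] phi -0.0 f [-0.3 -0.4 -0.2] w 0.0446 | rot [-0.01  0.02 -0.01] shift [ 0.01 -0.02  0.02]
```

jog_arm --pt "0 0 0.06 0 0 0 0.35" --pt "0 0 0.04 0 0 0 0.35" --pt "0 0 0 0 0 0 0.35" --pt "0 0 0 0 0 0 0.35" --pt "0 0 0 0 0 0 0.6" --pt "0 0 0 0 0 0 0.75" --pt "0 0 0 0 0 0 0.85" --pt "0 0 0 0 0 0 0.85"

```text
time: 10.8
tool_pos: [0.7183, -0.1105, 0.1624]
orientation: [-0.0, 1.0, -0.0, 0.0]
contact_force: [0.5, -0.1, 0.3]
gripper_width: 0.0729
```

jog_arm --pt "0 0 -0.3 0 0 0 0.85" --pt "0 0 -0.8 0 0 0 0.85" --pt "0 0 -0.9 0 0 0 0.85" --pt "0 0 -0.9 0 0 0 0.85" --pt "-0.7 0 -0.3 0 0 0 0.85" --pt "-0.9 0 0 0 0 0 0.85" --pt "-0.9 0 0 0 0 0 0.85" --pt "-0.9 0 0 0 0 0 0.85"

```text
time: 11.6
tool_pos: [0.6334, -0.1107, 0.25]
orientation: [0.0, 1.0, 0.0, 0.002]
contact_force: [-0.1, -0.4, 1.1]
gripper_width: 0.0724
```

jog_arm --pt "-0.9 0 0 0 0 0.9 0.5" --pt "-0.9 0 0 0 0 0.9 0.5" --pt "-0.9 0 0 0 0 0.9 0.5" --pt "-0.9 0 0 0 0 0.9 0.5" --pt "0 0 0 0 0 0.9 0.5" --pt "0 0 0 0 0 0.9 0.5" --pt "0 0 0 0 0 0 0.5" --pt "0 0 0 0 0 0 0.5"

```text
time: 12.4
tool_pos: [0.5399, -0.0975, 0.2574]
orientation: [-0.0, 0.957, -0.289, 0.007]
contact_force: [0.8, -0.4, -0.3]
gripper_width: 0.0429
```

```bash
python3 - <<'E'
from h import *
go([.4405,-.0875,.10],0)
im=bot.capture('scene'); t=bot.capture('top'); cv2.imwrite('pics/top5.png',t[:,:,::-1])
cv2.imwrite('pics/s5.png',np.hstack([cv2.resize(im[190:380,250:450],(400,380)),cv2.resize(t[180:370,240:440],(400,380))])[:,:,::-1])
E
```

```text
t 12.4 pos [ 0.5399 -0.0975  0.2574] phi -33.6 f [ 0.8 -0.4 -0.3] w 0.0429 | rot [-0.   -0.14 -5.6 ] shift [-3.98 -0.4   6.3 ]
```

View pics/s5.png

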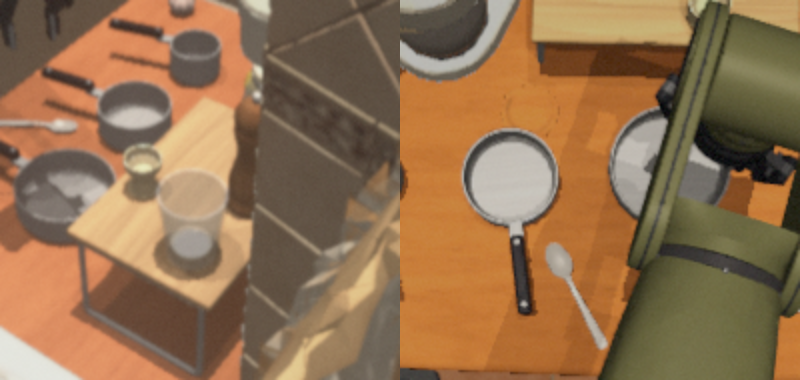

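The cup stands on the deck front and the large pan is empty. Next I grip the large handle and turn that pan in place by −36°, leaving the middle of the fan for the medium pan. Large, medium and small then sit about 42° apart in that order.

jog_arm --pt "0 0 0.8 0 0 -0.95 0.5" --pt "0 0 0.8 0 0 -0.95 0.5" --pt "0 0 0.8 0 0 -0.95 0.5" --pt "0 0 0.8 0 0 -0.95 0.5" --pt "0 0 0.8 0 0 -0.95 0.5" --pt "-0.9 0 0 0 0 -0.9 0.5" --pt "-0.9 0 0 0 0 0 0.5" --pt "-0.9 0 0 0 0 0 0.5"

```text
time: 13.3
tool_pos: [0.4757, -0.0985, 0.1521]
orientation: [0.002, 1.0, 0.02, 0.007]
contact_force: [-0.0, -1.2, 0.3]
gripper_width: 0.0426
```

jog_arm --pt "-0.9 0 0 0 0 0 0.5" --pt "-0.9 0 0 0 0 0 0.5" --pt "-0.6 0 0 0 0 0 0.5" --pt "0 0 0 0 0 0 0.5" --pt "0 0 0 0 0 0 0.5" --pt "0 0 0 0 0 0 0.5" --pt "0 0 0 0 0 0 0.5" --pt "0 0 0 0 0 0 0.5"

```text
time: 14.1
tool_pos: [0.414, -0.1012, 0.1509]
orientation: [0.002, 1.0, 0.023, 0.006]
contact_force: [0.4, 0.6, -0.6]
gripper_width: 0.0425
```

```bash
python3 - <<'E'
from h import *
go([.4096,-.0886,.035],.7)
E
```

```text
t 14.1 pos [ 0.414  -0.1012  0.1509] phi 2.6 f [ 0.4  0.6 -0.6] w 0.0425 | rot [ 0.03 -0.12  0.32] shift [-0.17 -0.5   4.63]
```

jog_arm --pt "-0.17 -0.5 0.5 0.03 -0.12 0.32 0.5" --pt "0 0 0.9 0 0 0 0.5" --pt "0 0 0.9 0 0 0 0.5" --pt "0 0 0.9 0 0 0 0.5" --pt "0 0 0.9 0 0 0 0.5" --pt "0 0 0.4 0 0 0 0.5" --pt "0 0 0 0 0 0 0.5" --pt "0 0 0 0 0 0 0.5" --newtons 40

```text
time: 14.9
tool_pos: [0.4139, -0.089, 0.0369]
orientation: [0.001, 1.0, 0.007, 0.002]
contact_force: [-0.1, -0.4, -0.6]
gripper_width: 0.0429
```

jog_arm --pt "0 0 0 0 0 0 0.05" --pt "0 0 0 0 0 0 0.05" --pt "0 0 0 0 0 0 0.05" --pt "0 0 0 0 0 0 0.05" --pt "0 0 0 0 0 0 0.05" --pt "0 0 0 0 0 0 0.05" --pt "0 -0.1 0 0 0 0.16 0.05" --pt "0 -0.2 0 0 0 0.33 0.05"

```text
time: 15.7
tool_pos: [0.4174, -0.0827, 0.0416]
orientation: [0.002, 1.0, -0.021, 0.006]
contact_force: [0.4, -0.6, 0.1]
gripper_width: 0.0046
```

```bash
cat > lp.py <<'E'
from h import *
def lt(yaw,ctr=(.5596,-.0868),r=.15,z=.035):
    a=np.radians(yaw); go([ctr[0]-r*np.cos(a),ctr[1]-r*np.sin(a),z],yaw)
E
python3 -c "from lp import *; lt(-36)"
```

```text
t 15.7 pos [ 0.4174 -0.0827  0.0416] phi -2.4 f [ 0.4 -0.6  0.1] w 0.0046 | rot [ 0.   -0.12  5.6 ] shift [-1.3  -3.21  0.27]
```

```bash
python3 - <<'E'
from h import *
im=bot.capture('wrist'); t=bot.capture('scene'); s=bot.read_state(); print(s['tool_pos'],s['contact_force'])
c=bot.calibration('wrist')
print('bar top at 150', proj(c,[[.4096,-.0886,.064],[.3746,-.0889,.064],[.4702,-.087,.064],[.5596,-.0868,.05]]).round(0).tolist(), 'tcp',proj(c,[s['tool_pos']]).round(0).tolist())
cv2.imwrite('pics/w6.png',np.hstack([im[:,80:560],cv2.resize(t[210:330,190:310],(320,320))[:,:] if 0 else cv2.copyMakeBorder(cv2.resize(t[210:330,190:310],(320,320)),0,160,0,0,0)])[:,:,::-1])
E
```

```text
[ 0.41722166 -0.08234316  0.04149342] [ 1.0134406  -0.65853692  1.07768717]
bar top at 150 [[337.0, 328.0], [339.0, 398.0], [328.0, 185.0], [318.0, -82.0]] tcp [[321.0, 290.0]]
```

View pics/w6.png

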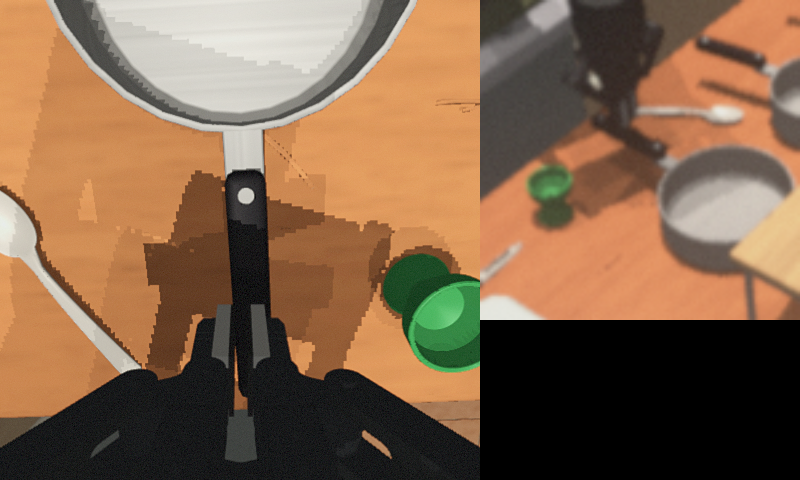

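The fingers closed above the bar: the real fingertips sit about 20 mm behind the reported TCP, which also explains the first cup miss. The pan hasn't moved (bar start seen at about (328,185), as predicted). I'll reopen and go about 20 mm lower.

jog_arm --pt "0 0 -0.8 0 0 0 0.5" --pt "-0.2 0.25 0 0 0 -0.5 0.5" --pt "0 0 0 0 0 0 0.5" --pt "0 0 0 0 0 0 0.5" --pt "0 0 0 0 0 0 0.5" --pt "0 0 0.8 0 0 0 0.5" --pt "0 0 0.8 0 0 0 0.5" --pt "0 0 0 0 0 0 0.5" --newtons 40

```text
time: 16.6
tool_pos: [0.4125, -0.0879, 0.0206]
orientation: [0.002, 1.0, 0.007, 0.006]
contact_force: [-0.5, 0.3, -0.3]
gripper_width: 0.0431
```

```bash
python3 -c "from lp import *; lt(.7,z=.02)"
```

```text
t 16.6 pos [ 0.4125 -0.0879  0.0206] phi 0.8 f [-0.5  0.3 -0.3] w 0.0431 | rot [ 0.04 -0.11  0.02] shift [-0.11  0.03  0.03]
```

jog_arm --pt "0 0 0 0.04 -0.1 0 0.05" --pt "0 0 0 0 0 0 0.05" --pt "0 0 0 0 0 0 0.05" --pt "0 0 0 0 0 0 0.05" --pt "0 0 0 0 0 0 0.05" --pt "0 0 0 0 0 0 0.05" --pt "0 0 0 0 0 0 0.05" --pt "0 0 0 0 0 0 0.05"

```text
time: 17.4
tool_pos: [0.413, -0.0878, 0.0225]
orientation: [-0.0, 1.0, 0.007, 0.0]
contact_force: [-0.5, 0.2, -1.7]
gripper_width: 0.015
```

```bash
python3 -c "from lp import *; lt(-36,z=.02)"
```

```text
t 17.4 pos [ 0.413  -0.0878  0.0225] phi 0.8 f [-0.5  0.2 -1.7] w 0.015 | rot [-0.01 -0.    6.13] shift [-1.28 -3.48  0.1 ]
```

jog_arm --pt "0.01 -0.18 0 0 0 0.3 0.05" --pt "0.01 -0.31 0 0 0 0.5 0.05" --pt "0.01 -0.31 0 0 0 0.5 0.05" --pt "0.01 -0.31 0 0 0 0.5 0.05" --pt "0.01 -0.31 0 0 0 0.5 0.05" --pt "0.01 -0.31 0 0 0 0.5 0.05" --pt "0.01 -0.31 0 0 0 0.5 0.05" --pt "0.01 -0.31 0 0 0 0.5 0.05"

```text
time: 18.2
tool_pos: [0.4251, -0.0283, 0.0224]
orientation: [-0.001, 0.98, -0.199, 0.001]
contact_force: [0.1, 0.2, -2.1]
gripper_width: 0.0148
```

```bash
python3 -c "from lp import *; lt(-36,z=.0225,r=.1466)"
```

```text
t 18.2 pos [ 0.4251 -0.0283  0.0224] phi -22.9 f [ 0.1  0.2 -2.1] w 0.0148 | rot [-0.03 -0.    2.18] shift [-0.13 -1.27 -0.  ]
```

jog_arm --pt "0.01 -0.31 0 0 0 0.5 0.05" --pt "0.01 -0.31 0 0 0 0.5 0.05" --pt "0.01 -0.31 0 0 0 0.5 0.05" --pt "0.01 -0.2 0 0 0 0.4 0.05" --pt "0 0 0 0 0 0 0.05" --pt "0 0 0 0 0 0 0.3" --pt "0 0 0 0 0 0 0.5" --pt "0 0 0 0 0 0 0.5"

```text
time: 19.0
tool_pos: [0.441, -0.0021, 0.0235]
orientation: [-0.002, 0.955, -0.297, 0.002]
contact_force: [0.6, -0.4, 0.7]
gripper_width: 0.0428
```

jog_arm --pt "0 0 -0.5 0 0 0 0.5" --pt "0 0 -0.9 0 0 0 0.5" --pt "0 0 -0.9 0 0 0 0.5" --pt "0 0 -0.9 0 0 -0.9 0.5" --pt "0 0 -0.9 0 0 -0.9 0.5" --pt "0 0 0 0 0 -0.9 0.5" --pt "0 0 0 0 0 -0.9 0.5" --pt "0 0 0 0 0 -0.9 0.5"

```text
time: 19.8
tool_pos: [0.442, -0.004, 0.1391]
orientation: [-0.001, 0.998, -0.058, 0.007]
contact_force: [0.9, 0.4, 0.9]
gripper_width: 0.0428
```

```bash
cat > m1.py <<'E'
from h import *
t=bot.capture('top'); cv2.imwrite('pics/top7.png',t[:,:,::-1])
c=bot.calibration('wrist'); im=bot.capture('wrist'); cv2.imwrite('pics/w7.png',im[:,:,::-1])
a=np.radians(9); go([.5392-.12*np.cos(a),.1004-.12*np.sin(a),.1],9)
print(proj(c,[[.5596,-.0868,.05],[.5596-.187*.81,-.0868+.187*.588,.06]]).round(0).tolist())
E
python3 m1.py
```

```text
t 19.9 pos [ 0.4419 -0.0039  0.1387] phi -6.9 f [-0.1  0.8  0.5] w 0.0428 | rot [-0.01 -0.13 -2.64] shift [-0.3  -3.51  1.55]
[[440.0, 27.0], [287.0, 291.0]]
```

jog_arm --pt "0 0 0 0 -0.13 -0.9 0.5" --pt "0 0 0 0 0 -0.9 0.5" --pt "0 0 0 0 0 -0.8 0.5" --pt "0.1 -0.9 0 0 0 0 0.5" --pt "0.1 -0.9 0 0 0 0 0.5" --pt "0.1 -0.9 0 0 0 0 0.5" --pt "0.1 -0.7 0 0 0 0 0.5" --pt "0 0 0 0 0 0 0.5" --newtons 90

```text
time: 20.7
tool_pos: [0.4389, 0.0829, 0.1429]
orientation: [-0.001, 0.997, 0.071, 0.002]
contact_force: [0.5, -0.6, 0.1]
gripper_width: 0.0429
```

```bash
python3 -c "
from lp import *; lt(9,(.5392,.1004),.1,.026)"
```

```text
t 20.7 pos [0.4389 0.0829 0.1429] phi 8.1 f [ 0.5 -0.6  0.1] w 0.0429 | rot [-0.01 -0.03 -0.15] shift [ 0.07 -0.06  4.68]
```

jog_arm --pt "0.07 -0.06 0.5 0 0 -0.15 0.5" --pt "0 0 0.9 0 0 0 0.5" --pt "0 0 0.9 0 0 0 0.5" --pt "0 0 0.9 0 0 0 0.5" --pt "0 0 0.9 0 0 0 0.5" --pt "0 0 0.5 0 0 0 0.5" --pt "0 0 0 0 0 0 0.05" --pt "0 0 0 0 0 0 0.05"

```text
time: 21.5
tool_pos: [0.4409, 0.0802, 0.0216]
orientation: [0.0, 0.997, 0.075, 0.002]
contact_force: [0.4, 5.8, 1.2]
gripper_width: 0.015
```

jog_arm --pt "0 0 0 0 0 0 0.05" --pt "0 0 0 0 0 0 0.05" --pt "0 0 0 0 0 0 0.05" --pt "0 0 0 0 0 0 0.05" --pt "0 0 0 0 0 0 0.05" --pt "0 0 -0.3 0 0 0 0.05" --pt "0 0 -0.6 0 0 0 0.05" --pt "0 0 -0.9 0 0 0 0.05"

```text
time: 22.3
tool_pos: [0.4384, 0.0798, 0.0672]
orientation: [0.001, 0.997, 0.075, -0.001]
contact_force: [-0.5, 0.2, -3.0]
gripper_width: 0.0135
```

```bash
python3 - <<'E'
from lp import *
lt(9,(.5392,.1004),.1,.1)
t=bot.capture('top'); cv2.imwrite('pics/top8.png',t[:,:,::-1]); w=bot.capture('wrist'); cv2.imwrite('pics/w8.png',w[:,:,::-1])
s=bot.capture('scene')
cv2.imwrite('pics/v8.png',np.hstack([cv2.resize(t[180:370,200:440],(480,380)),cv2.resize(s[190:310,200:340],(320,275))[:,:] if 0 else cv2.copyMakeBorder(cv2.resize(s[190:310,200:340],(320,275)),0,105,0,0,0)])[:,:,::-1])
E
```

```text
t 22.3 pos [0.4384 0.0798 0.0672] phi 8.6 f [-0.5  0.2 -3. ] w 0.0135 | rot [ 0.01  0.02 -0.06] shift [ 0.11 -0.19 -1.31]
```

View pics/v8.png

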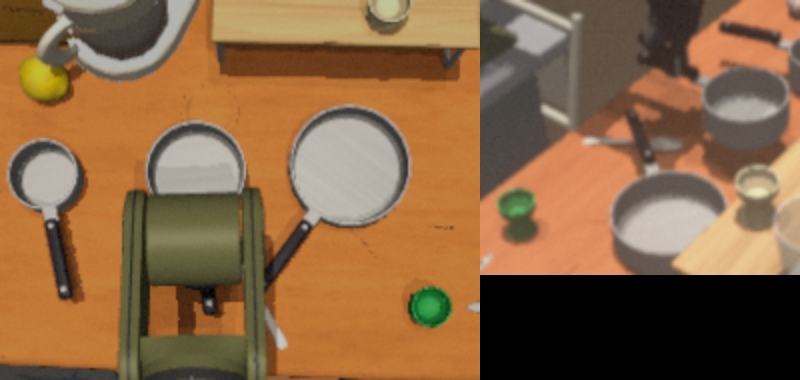

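Top view: large pan now centred near (375,263), with its handle swung left over the spoon end and untouched by it. Medium is lifted level, as the scene view shows. Now I measure both.

```bash
cat > m2.py <<'E'
from h import *
im=cv2.cvtColor(cv2.imread('pics/top8.png'),cv2.COLOR_BGR2HSV); c=bot.calibration('top'); H,S,V=cv2.split(im)
m=cv2.morphologyEx((S<100).astype(np.uint8),cv2.MORPH_OPEN,np.ones((9,9)))
P=cast(c,blob(m,(335,222,415,302)),.05); ctr,r=circ(P); k=abs(np.linalg.norm(P[:,:2]-ctr,axis=1)-r)<.004; L,r=circ(P[k]); print('L',L.round(4),r)
a,t,w=handle(c,(V<60).astype(np.uint8),(334,288,358,312),.064); d=L-(a+t)/2; print('bar',a,t,w,'yaw',np.degrees(np.arctan2(d[1],d[0])),np.degrees(np.arctan2(*(a-t)[::-1])))
P=blob(m,(265,235,328,275)); P=P[(P[:,1]<262)&(P[:,1]>236)]
for z in (.095,.1,.105):
    X=cast(c,P,z); print('M',z,[q.round(4) for q in circ(X)])
cs,_=cv2.findContours(np.ascontiguousarray(m[225:300,262:330]),0,1)
# wrist: rim and floor ring of M
w=cv2.imread('pics/w8.png'); cv2.imwrite('pics/w8c.png',w)
E
python3 m2.py
```

```text
L [ 0.5606 -0.0871] 0.07178694628076981
bar [ 0.48834217 -0.03819554] [ 0.43824178 -0.00180659] 0.01482959371060133 yaw -34.585155537328326 -35.99167563517232
M 0.095 [array([0.5406, 0.0926]), np.float64(0.0564)]
M 0.1 [array([0.5398, 0.0924]), np.float64(0.0562)]
M 0.105 [array([0.539 , 0.0922]), np.float64(0.0559)]
```

View pics/w8.png

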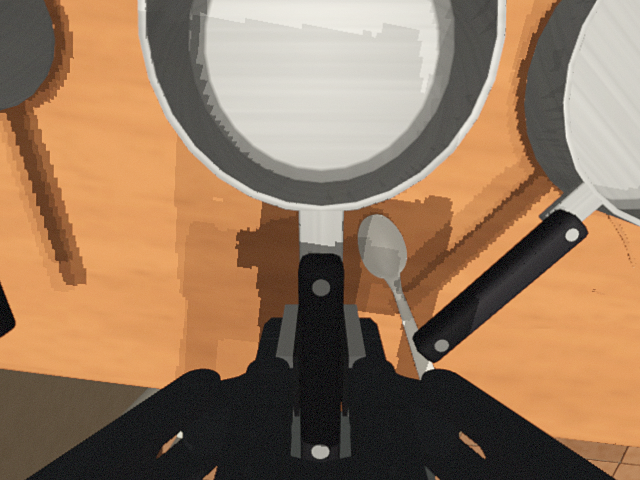

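Wrist view: the medium bar is centred on the jaws (x≈321) and the pan centre is at x≈322, so handle and tool x are aligned. Large is at (0.5606,−0.0871), yaw about −35°. Medium goes in at its present yaw of 8.6°.

jog_arm --pt "0 0 -0.7 0 0 0 0.05" --pt "0 0 -0.9 0 0 0 0.05" --pt "0 0.4 -0.1 0 0 0 0.05" --pt "0 0.8 0 0 0 0 0.05" --pt "0 0.9 0 0 0 0 0.05" --pt "0 0.9 0 0 0 0 0.05" --pt "-0.1 0.9 0 0 0 0 0.05" --pt "-0.1 0.9 0 0 0 0 0.05"

```text
time: 23.25
tool_pos: [0.4486, -0.0441, 0.1015]
orientation: [0.0, 0.997, 0.078, -0.004]
contact_force: [0.6, -0.5, -2.5]
gripper_width: 0.0137
```

jog_arm --pt "0 0.9 0 0 0 0 0.05" --pt "0 0.8 0 0 0 0 0.05" --pt "0 0.4 0 0 0 0 0.05" --pt "0 0 0 0 0 0 0.05" --pt "0 0 0 0 0 0 0.05" --pt "0 0 0 0 0 0 0.05" --pt "0 0 0 0 0 0 0.05" --pt "0 0 0 0 0 0 0.05"

```text
time: 24.05
tool_pos: [0.4513, -0.0996, 0.0923]
orientation: [-0.002, 0.997, 0.077, -0.01]
contact_force: [-0.6, 1.1, -1.6]
gripper_width: 0.0137
```

```bash
python3 - <<'E'
from lp import *
go([.4596,-.101,.07],8.6)
t=bot.capture('top'); cv2.imwrite('pics/top9.png',t[:,:,::-1]); w=bot.capture('wrist'); cv2.imwrite('pics/w9.png',w[:,:,::-1])
im=cv2.cvtColor(t,cv2.COLOR_RGB2HSV); c=bot.calibration('top'); H,S,V=cv2.split(im)
s=bot.read_state(); z=.055+s['tool_pos'][2]-.0216
E
```

```text
t 24.05 pos [ 0.4513 -0.0996  0.0923] phi 8.8 f [-0.6  1.1 -1.6] w 0.0137 | rot [-0.04  0.19  0.04] shift [0.32 0.11 0.89]
```

jog_arm --pt "0.3 0.1 0 0 0.2 0 0.05" --pt "0 0 0.3 0 0.05 0 0.05" --pt "0 0 0.5 0 0 0 0.05" --pt "0 0 0.5 0 0 0 0.05" --pt "0 0 0.5 0 0 0 0.05" --pt "0 0 0.3 0 0 0 0.05" --pt "0 0 0 0 0 0 0.05" --pt "0 0 0 0 0 0 0.05"

```text
time: 24.95
tool_pos: [0.4589, -0.1, 0.0334]
orientation: [-0.003, 0.997, 0.077, 0.003]
contact_force: [-0.3, -0.4, -1.9]
gripper_width: 0.0136
```

```bash
python3 - <<'E'
from lp import *
go([.4596,-.101,.0256],8.6)
E
```

```text
t 24.95 pos [ 0.4589 -0.1     0.0334] phi 8.8 f [-0.3 -0.4 -1.9] w 0.0136 | rot [-0.06 -0.05  0.04] shift [0.02 0.04 0.31]
```

jog_arm --pt "0 0 0.15 -0.06 -0.05 0 0.05" --pt "0 0 0.1 0 0 0 0.05" --pt "0 0 0.08 0 0 0 0.05" --pt "0 0 0 0 0 0 0.05" --pt "0 0 0 0 0 0 0.05" --pt "0 0 0 0 0 0 0.3" --pt "0 0 0 0 0 0 0.45" --pt "0 0 0 0 0 0 0.45"

```text
time: 25.75
tool_pos: [0.4624, -0.1009, 0.0279]
orientation: [0.002, 0.997, 0.077, 0.004]
contact_force: [0.9, 0.3, -0.1]
gripper_width: 0.0384
```

jog_arm --pt "0 0 -0.5 0 0 0 0.45" --pt "0 0 -0.9 0 0 0 0.45" --pt "0 0 -0.9 0 0 0 0.45" --pt "0 0 -0.9 0 0 0 0.45" --pt "0 -0.9 -0.5 0 0 0 0.45" --pt "0 -0.9 0 0 0 0 0.45" --pt "0 -0.9 0 0 0 0 0.45" --pt "0 -0.9 0 0 0 0 0.45"

```text
time: 26.55
tool_pos: [0.4513, -0.0118, 0.134]
orientation: [0.003, 0.997, 0.074, 0.01]
contact_force: [0.7, -0.6, 0.2]
gripper_width: 0.0383
```

jog_arm --pt "0 -0.9 0 0 0 -0.5 0.5" --pt "0 -0.9 0 0 0 -0.5 0.5" --pt "0 -0.9 0 0 0 0 0.5" --pt "0 -0.9 0 0 0 0 0.5" --pt "0 -0.9 0 0 0 0 0.5" --pt "0 -0.9 0 0 0 0 0.5" --pt "0 -0.9 0 0 0 0 0.5" --pt "0 -0.9 0 0 0 0 0.5"

```text
time: 27.35
tool_pos: [0.4106, 0.1705, 0.1438]
orientation: [0.004, 0.992, 0.128, 0.018]
contact_force: [0.9, 0.8, -0.5]
gripper_width: 0.0428
```

```bash
cat > m3.py <<'E'
from lp import *
lt(15.2,(.5328,.2708),.1,.03)
t=bot.capture('top'); cv2.imwrite('pics/top10.png',t[:,:,::-1]); s=bot.capture('scene'); cv2.imwrite('pics/sc10.png',s[:,:,::-1])
H,S,V=cv2.split(cv2.cvtColor(t,cv2.COLOR_RGB2HSV)); c=bot.calibration('top')
m=cv2.morphologyEx((S<100).astype(np.uint8),cv2.MORPH_OPEN,np.ones((9,9)))
P=cast(c,blob(m,(335,222,415,302)),.05); ctr,r=circ(P); k=abs(np.linalg.norm(P[:,:2]-ctr,axis=1)-r)<.004; L,r=circ(P[k]); print('L',L.round(4),r,k.mean())
d=(V<60).astype(np.uint8)
cs,_=cv2.findContours(d[285:360,325:400],cv2.RETR_EXTERNAL,cv2.CHAIN_APPROX_NONE)
for q in cs:
    if cv2.contourArea(q)>60:
        for z in(.064,.073):
            X=cast(c,q[:,0]+[325,285],z)[:,:2].astype(np.float32); (cc,wh,an)=cv2.minAreaRect(X); b=cv2.boxPoints((cc,wh,an)); e=max([b[0]-b[1],b[1]-b[2]],key=np.linalg.norm); e*=np.sign(e[0]); tip=cc-e/2; dd=L-tip
            print(z,np.round(cc,4),np.round(wh,4),'baryaw',np.degrees(np.arctan2(e[1],e[0])).round(1),'tip',tip.round(4),np.linalg.norm(dd).round(4),np.degrees(np.arctan2(dd[1],dd[0])).round(1))
g=cv2.cvtColor(t,cv2.COLOR_RGB2GRAY)[215:310,330:420]
cv2.imwrite('pics/c10.png',np.hstack([cv2.resize(t[200:365,310:420],(400,600)),cv2.resize(s[220:325,230:320],(400,467)) if 0 else cv2.copyMakeBorder(cv2.resize(s[225:325,225:325],(400,400)),0,200,0,0,0)])[:,:,::-1])
E
python3 m3.py
```

```text
t 27.35 pos [0.4106 0.1705 0.1438] phi 14.7 f [ 0.9  0.8 -0.5] w 0.0428 | rot [ 0.12 -0.33 -0.08] shift [ 1.77 -2.59  4.55]
L [ 0.5603 -0.0871] 0.07192590386129394 0.9662921348314607
0.064 [ 0.4486 -0.01  ] [0.0139 0.0974] baryaw -34.2 tip [0.4083 0.0174] 0.1844 -34.5
0.073 [ 0.448  -0.0096] [0.0138 0.0967] baryaw -34.2 tip [0.408  0.0176] 0.1848 -34.5
```

```bash
python3 - <<'E'
from h import *
t=cv2.imread('pics/top10.png'); c=bot.calibration('top'); V=t.max(2)
L=np.array([.5603,-.0871])
for ya in range(-6,20,3):
    a=np.radians(ya); pts=[[L[0]-r*np.cos(a),L[1]-r*np.sin(a),.073] for r in (.06,.08,.1,.12,.14,.155,.17)]
    uv=proj(c,pts).round().astype(int); print(ya,uv[-2],[int(V[v,u]) for u,v in uv])
E
```

```text
-6 [367 328] [64, 183, 195, 193, 195, 194, 195]
-3 [371 328] [56, 159, 172, 194, 196, 195, 194]
0 [374 328] [141, 74, 133, 168, 179, 194, 192]
3 [378 328] [186, 39, 59, 137, 132, 182, 192]
6 [382 328] [187, 102, 41, 28, 26, 38, 191]
9 [385 328] [189, 128, 55, 60, 64, 62, 192]
12 [389 327] [182, 68, 37, 135, 104, 182, 196]
15 [392 327] [166, 160, 196, 192, 196, 193, 195]
18 [395 326] [140, 195, 192, 195, 195, 196, 195]
```

```bash
cat > bar.py <<'E'
from h import *
def bar(img,box,z,L,thr=90):
    c=bot.calibration('top'); V=img.max(2); a,t,w=handle(c,cv2.morphologyEx((V<thr).astype(np.uint8),cv2.MORPH_CLOSE,np.ones((3,3))),box,z)
    d=np.array(L)-t; e=a-t
    print('bar',a.round(4),t.round(4),'w',round(w,4),'len',np.linalg.norm(e).round(4),'baryaw',np.degrees(np.arctan2(e[1],e[0])).round(1),'tip->ctr',np.linalg.norm(d).round(4),np.degrees(np.arctan2(d[1],d[0])).round(1))
E
python3 - <<'E'
from bar import *
t=cv2.imread('pics/top10.png')
bar(t,(370,296,402,342),.073,(.5603,-.0871))
bar(t,(212,286,246,334),.074,(.5328,.2708))
E
```

```text
bar [ 0.4799 -0.0962] [ 0.4019 -0.1088] w 0.0192 len 0.079 baryaw 9.2 tip->ctr 0.1599 7.8
bar [0.481  0.2111] [0.4594 0.289 ] w 0.0341 len 0.0808 baryaw -74.5 tip->ctr 0.0757 -13.9
```

jog_arm --pt "0.4 -0.6 0.3 0.1 -0.3 -0.08 0.5" --pt "0.4 -0.6 0.3 0 0 0 0.5" --pt "0.4 -0.6 0 0 0 0 0.5" --pt "0.4 -0.6 0 0 0 0 0.5" --pt "0 0 0 0 0 0 0.5" --pt "0 0 0 0 0 0 0.5" --pt "0 0 0 0 0 0 0.5" --pt "0 0 0 0 0 0 0.5"

```text
time: 28.25
tool_pos: [0.4369, 0.2379, 0.1343]
orientation: [0.001, 0.991, 0.133, 0.005]
contact_force: [-0.5, -0.0, -0.3]
gripper_width: 0.0428
```

```bash
python3 -c "
from lp import *; lt(15.2,(.5328,.2708),.1,.03)"
```

```text
t 28.25 pos [0.4369 0.2379 0.1343] phi 15.3 f [-0.5 -0.  -0.3] w 0.0428 | rot [ 0.04 -0.08  0.02] shift [ 0.05 -0.26  4.17]
```

jog_arm --pt "0.05 -0.26 0.5 0 -0.08 0 0.5" --pt "0 0 0.9 0 0 0 0.5" --pt "0 0 0.9 0 0 0 0.5" --pt "0 0 0.9 0 0 0 0.5" --pt "0 0 0.8 0 0 0 0.5" --pt "0 0 0.1 0 0 0 0.5" --pt "0 0 0 0 0 0 0.05" --pt "0 0 0 0 0 0 0.05"

```text
time: 29.05
tool_pos: [0.4355, 0.2437, 0.0258]
orientation: [0.002, 0.991, 0.132, -0.001]
contact_force: [-0.2, 4.1, 0.9]
gripper_width: 0.015
```

jog_arm --pt "0 0 0 0 0 0 0.05" --pt "0 0 0 0 0 0 0.05" --pt "0 0 0 0 0 0 0.05" --pt "0 0 0 0 0 0 0.05" --pt "0 0 0 0 0 0 0.05" --pt "0 0 0 0 0 0 0.05" --pt "0 0 0 0 0 0 0.05" --pt "0 0 0 0 0 0 0.05"

```text
time: 29.85
tool_pos: [0.4367, 0.2443, 0.0284]
orientation: [0.001, 0.991, 0.132, 0.001]
contact_force: [0.5, 0.4, -1.3]
gripper_width: 0.0135
```

jog_arm --pt "0 0 -0.3 0 0 0 0.05" --pt "0 0 -0.7 0 0 0 0.05" --pt "0 0 -0.9 0 0 0 0.05" --pt "0 0 -0.9 0 0 0 0.05" --pt "0 0 -0.9 0 0 0 0.05" --pt "0 0 -0.4 0 0 0 0.05" --pt "0 0 0 0 0 0 0.05" --pt "0 0 0 0 0 0 0.05"

```text
time: 30.65
tool_pos: [0.4355, 0.2441, 0.1357]
orientation: [0.002, 0.991, 0.132, 0.0]
contact_force: [0.1, -0.4, -1.0]
gripper_width: 0.0138
```

```bash
cat > m4.py <<'E'
from h import *
s=bot.read_state(); t=bot.capture('top'); cv2.imwrite('pics/top11.png',t[:,:,::-1]); w=bot.capture('wrist'); cv2.imwrite('pics/w11.png',w[:,:,::-1])
a=np.radians(50.5); go([.5615-.1*np.cos(a),-.086-.1*np.sin(a),.125],50.5)
c=bot.calibration('top'); S=cv2.cvtColor(t,cv2.COLOR_RGB2HSV)[:,:,1]; m=cv2.morphologyEx((S<100).astype(np.uint8),cv2.MORPH_OPEN,np.ones((7,7)))
P=blob(m,(190,225,260,270)); P=P[(P[:,1]<258)&(P[:,1]>228)]; 
for z in (.135,.15): print(z,[q.round(4) for q in circ(cast(c,P,z))])
cw=bot.calibration('wrist'); W=cv2.cvtColor(w,cv2.COLOR_RGB2HSV); m=((W[:,:,1]<100)&(W[:,:,2]>90)).astype(np.uint8)
for v in range(20,200,30):
    u=np.flatnonzero(m[v,150:500])+150; print(v,u.min() if len(u) else None,u.max() if len(u) else None,end='; ')
E
python3 m4.py
```

```text
t 30.75 pos [0.4352 0.244  0.135 ] phi 15.1 f [-0.4 -0.7 -1.1] w 0.0136 | rot [ 0.03  0.02 -5.9 ] shift [-10.97  12.29   0.4 ]
0.135 [array([0.5486, 0.2778]), np.float64(0.0367)]
0.15 [array([0.5461, 0.2746]), np.float64(0.0362)]
20 177 448; 50 182 443; 80 192 433; 110 209 416; 140 240 386; 170 293 339;
```

jog_arm --pt "0 0 0 0 0 -0.5 0.05" --pt "0 0 -0.05 0 0 -0.9 0.05" --pt "0 0 0 0 0 -0.95 0.05" --pt "0 0 -0.05 0 0 -0.95 0.05" --pt "0 0 0 0 0 -0.95 0.05" --pt "0 0 0 0 0 -0.9 0.05" --pt "0 0 0 0 0 -0.5 0.05" --pt "0 0 0 0 0 0 0.05"

```text
time: 31.55
tool_pos: [0.4285, 0.2407, 0.1249]
orientation: [0.002, 0.905, 0.426, -0.012]
contact_force: [-0.2, 0.1, -1.6]
gripper_width: 0.0135
```

jog_arm --pt "-0.4 0.45 0 0 0 0 0.05" --pt "-0.75 0.87 0 0 0 0 0.05" --pt "-0.75 0.87 0 0 0 0 0.05" --pt "-0.75 0.87 0 0 0 0 0.05" --pt "-0.75 0.87 0 0 0 0 0.05" --pt "-0.75 0.87 0 0 0 0 0.05" --pt "-0.75 0.87 0 0 0 0 0.05" --pt "-0.75 0.87 0 0 0 0 0.05"

```text
time: 32.35
tool_pos: [0.4614, 0.0161, 0.1222]
orientation: [0.002, 0.905, 0.425, -0.016]
contact_force: [1.2, 0.3, -1.7]
gripper_width: 0.0136
```

```bash
python3 -c "
from h import *
go([.4978,-.1634,.13],49.5)"
```

```text
t 32.35 pos [0.4614 0.0161 0.1222] phi 50.3 f [ 1.2  0.3 -1.7] w 0.0136 | rot [-0.09  0.3   0.13] shift [-4.51  5.77 -0.31]
```

jog_arm --pt "-0.7 0.85 -0.1 -0.09 0.3 0.13 0.05" --pt "-0.7 0.87 0 0 0 0 0.05" --pt "-0.7 0.87 0 0 0 0 0.05" --pt "-0.7 0.87 0 0 0 0 0.05" --pt "-0.7 0.87 0 0 0 0 0.05" --pt "-0.6 0.8 0 0 0 0 0.05" --pt "-0.2 0.4 0 0 0 0 0.05" --pt "0 0 0 0 0 0 0.05"

```text
time: 33.15
tool_pos: [0.4919, -0.1722, 0.1222]
orientation: [0.001, 0.912, 0.411, -0.002]
contact_force: [0.6, 0.4, -2.3]
gripper_width: 0.0138
```

```bash
python3 -c "
from h import *
w=bot.capture('wrist'); cv2.imwrite('pics/w12.png',w[:,:,::-1])
go([.4978,-.1634,.0364],49.5)
W=cv2.cvtColor(w,cv2.COLOR_RGB2HSV); m=((W[:,:,1]<100)&(W[:,:,2]>90)).astype(np.uint8)
c=bot.calibration('wrist'); print(proj(c,[[.5603,-.0871,.05],[.562,-.085,.059]]).round(0))
"
```

```text
t 33.2 pos [ 0.4916 -0.1714  0.122 ] phi 48.6 f [ 0.1  0.7 -2.5] w 0.0137 | rot [-0.01  0.04 -0.15] shift [ 0.4  -0.02  3.43]
[[313.  53.]
 [312.  45.]]
```

jog_arm --pt "0.4 0 0 0 0 -0.15 0.05" --pt "0 0 0.4 0 0 0 0.05" --pt "0 0 0.6 0 0 0 0.05" --pt "0 0 0.6 0 0 0 0.05" --pt "0 0 0.6 0 0 0 0.05" --pt "0 0 0.5 0 0 0 0.05" --pt "0 0 0.2 0 0 0 0.05" --pt "0 0 0 0 0 0 0.05"

```text
time: 34.0
tool_pos: [0.4957, -0.1562, 0.0404]
orientation: [-0.002, 0.906, 0.423, -0.004]
contact_force: [-0.5, 0.1, -1.5]
gripper_width: 0.0136
```

```bash
python3 -c "
from h import *
go([.4978,-.1634,.0364],49.5)"
```

```text
t 34.0 pos [ 0.4957 -0.1562  0.0404] phi 50.0 f [-0.5  0.1 -1.5] w 0.0136 | rot [-0.07  0.05  0.09] shift [-0.16  0.25  0.16]
```

jog_arm --pt "-0.16 0.25 0 -0.07 0.05 0 0.05" --pt "0 0 0.1 0 0 0 0.05" --pt "0 0 0.06 0 0 0 0.05" --pt "0 0 0.03 0 0 0 0.05" --pt "0 0 0 0 0 0 0.05" --pt "0 0 0 0 0 0 0.2" --pt "0 0 0 0 0 0 0.4" --pt "0 0 0 0 0 0 0.4"

```text
time: 34.8
tool_pos: [0.5012, -0.1652, 0.039]
orientation: [0.003, 0.906, 0.423, 0.003]
contact_force: [0.0, 0.2, -0.7]
gripper_width: 0.034
```

jog_arm --pt "0 0 -0.5 0 0 0 0.4" --pt "0 0 -0.9 0 0 0 0.4" --pt "0 0 -0.9 0 0 0 0.4" --pt "0 0 -0.9 0 0 0 0.4" --pt "-0.9 0.3 -0.9 0 0 0 0.4" --pt "-0.9 0.3 0 0 0 0.9 0.4" --pt "0 0.9 0 0 0 0.9 0.4" --pt "0 0.9 0 0 0 0.9 0.4"

```text
time: 35.6
tool_pos: [0.5143, -0.244, 0.1558]
orientation: [0.006, 0.958, 0.287, 0.007]
contact_force: [0.3, 0.2, 0.4]
gripper_width: 0.0342
```

jog_arm --pt "0 0.9 0 0 0 0.9 0.4" --pt "0 0.9 0 0 0 0.9 0.4" --pt "0 0.9 0 0 0 0.9 0.4" --pt "0 0.6 0 0 0 0.9 0.4" --pt "0 0 0 0 0 0 0.4" --pt "0 0 0 0 0 0 0.4" --pt "0 0 0 0 0 0 0.4" --pt "0 0 0 0 0 0 0.4"

```text
time: 36.4
tool_pos: [0.5538, -0.3223, 0.1663]
orientation: [0.007, 0.995, 0.096, 0.012]
contact_force: [-0.3, 0.4, -0.4]
gripper_width: 0.0341
```

```bash
cat > m5.py <<'E'
from bar import *
import sys
s=bot.read_state(); t=bot.capture('top')[:,:,::-1].copy(); cv2.imwrite('pics/top13.png',t); sc=bot.capture('scene')[:,:,::-1]; cv2.imwrite('pics/sc13.png',sc)
cv2.imwrite('pics/v13.png',np.hstack([cv2.resize(t[190:360,320:450],(459,600),interpolation=2),cv2.copyMakeBorder(cv2.resize(sc[225:325,220:320],(340,340),interpolation=2),0,260,0,0,0)]))
go([.45,-.2,.14],0)
S=cv2.cvtColor(t,cv2.COLOR_BGR2HSV)[:,:,1]; c=bot.calibration('top')
m=cv2.morphologyEx((S<100).astype(np.uint8),cv2.MORPH_OPEN,np.ones((9,9)))
P=cast(c,blob(m,(335,222,415,302)),.05); L,r=circ(P); k=abs(np.linalg.norm(P[:,:2]-L,axis=1)-r)<.004; L,r=circ(P[k]); print('L',L.round(4),r,k.mean())
for n,ya,l,z in (('L',-34.5,.187,.064),('M',8.5,.162,.073),('S',50.5,.15,.082)):
    a=np.radians(ya); u,v=proj(c,[[L[0]-q*np.cos(a),L[1]-q*np.sin(a),z] for q in (.095,l)]).T
    print(n,end=' '); bar(t,(int(u.min())-9,int(v.min())-9,int(u.max())+10,int(v.max())+10),z,L)
E
python3 m5.py
```

```text
t 36.5 pos [ 0.5538 -0.3223  0.1662] phi 11.0 f [-1.1 -0.7  0.1] w 0.0342 | rot [ 0.13 -0.22  1.84] shift [-4.15 -4.89  1.05]
L [ 0.5603 -0.0871] 0.07198077149521645 0.9395604395604396
L bar [ 0.4886 -0.0387] [0.4073 0.0182] w 0.0155 len 0.0992 baryaw -35.0 tip->ctr 0.1857 -34.5
M bar [ 0.4886 -0.0936] [ 0.4014 -0.1036] w 0.0277 len 0.0878 baryaw 6.5 tip->ctr 0.1598 5.9
S bar [ 0.5187 -0.1362] [ 0.4668 -0.1958] w 0.0269 len 0.079 baryaw 48.9 tip->ctr 0.1434 49.3
```

View pics/v13.png

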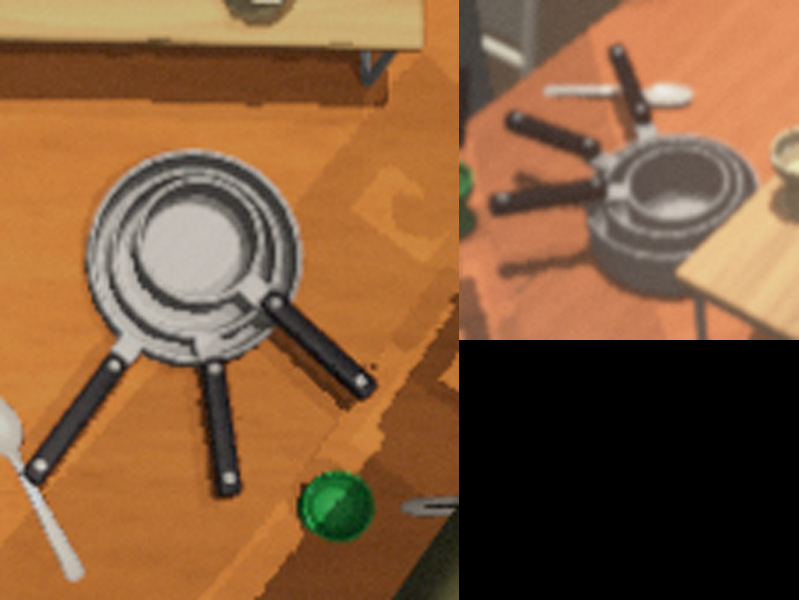

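The picture shows all three pans nested flat, with handles fanned left, middle and right. I'll get precise angles from the rivets and plan the slide.

```bash
python3 - <<'E'
from bar import *
c=bot.calibration('top'); f=lambda x,y:(320+x/3.53,190+y/3.53)
for n,a,b,z in (('L',(115,365),(40,465),.064),('M',(213,368),(229,479),.073),('S',(272,303),(361,384),.082)):
    A=cast(c,[f(*a),f(*b)],z)[:,:2]; d=A[0]-A[1]; print(n,A.round(4).tolist(),np.linalg.norm(d).round(4),np.degrees(np.arctan2(d[1],d[0])).round(1))
t=cv2.imread('pics/top13.png'); S=cv2.cvtColor(t,cv2.COLOR_BGR2HSV)[:,:,1]
# sat-aware bar mask: black bar is dark and unsaturated-ish
V=t.max(2).astype(int); B=t[:,:,0].astype(int); m=((V<85)&(V-B<28)).astype(np.uint8)
for n,box,z in (('L',(325,288,358,330),.064),('M',(372,288,394,336),.073),('S',(392,270,430,306),.082)):
    a,b,w=handle(c,m,box,z); e=a-b; print(n,b.round(4),round(w,4),np.linalg.norm(e).round(4),np.degrees(np.arctan2(e[1],e[0])).round(1))
E
```

```text
L [[0.4837, -0.0361], [0.417, 0.0106]] 0.0814 -35.0
M [[0.4831, -0.0992], [0.412, -0.1108]] 0.0721 9.3
S [[0.5257, -0.1358], [0.4751, -0.1942]] 0.0773 49.1
L [0.4085 0.0176] 0.0136 0.0979 -34.5
M [ 0.405  -0.1169] 0.0251 0.0875 16.5
S [ 0.4632 -0.1908] 0.0359 0.09 41.5
```

Gaps are about 43° (large–medium) and 41° (medium–small). The second is near the lower limit, so I'll regrip the small handle and turn it about 4° further.

jog_arm --pt "0 0 0 0 0 -0.9 0.4" --pt "0 0 0 0 0 -0.9 0.4" --pt "0 0 0 0 0 -0.9 0.4" --pt "0 0 0 0 0 -0.9 0.4" --pt "0 0 0 0 0 -0.9 0.4" --pt "0 0 0 0 0 -0.9 0.4" --pt "0 0 0 0 0 -0.9 0.4" --pt "0 0 0 0 0 0 0.4" --newtons 40

```text
time: 37.3
tool_pos: [0.5528, -0.3182, 0.166]
orientation: [0.01, 0.903, 0.428, 0.008]
contact_force: [0.5, 0.3, -0.3]
gripper_width: 0.0342
```

```bash
python3 -c "
from h import *
go([.500,-.165,.09],49.5)"
```

```text
t 37.3 pos [ 0.5528 -0.3182  0.166 ] phi 50.8 f [ 0.5  0.3 -0.3] w 0.0342 | rot [ 0.23 -0.07  0.21] shift [ 3.29 -5.59  3.04]
```

jog_arm --pt "0.5 -0.8 0 0.23 -0.07 0.2 0.4" --pt "0.5 -0.85 0 0 0 0 0.4" --pt "0.5 -0.85 0.4 0 0 0 0.4" --pt "0.5 -0.85 0.6 0 0 0 0.4" --pt "0.5 -0.85 0.6 0 0 0 0.4" --pt "0.4 -0.8 0.6 0 0 0 0.4" --pt "0.2 -0.4 0.3 0 0 0 0.4" --pt "0 0 0 0 0 0 0.4"

```text
time: 38.1
tool_pos: [0.4989, -0.1657, 0.1018]
orientation: [0.001, 0.911, 0.412, 0.0]
contact_force: [-0.1, -0.0, -0.1]
gripper_width: 0.0339
```

```bash
python3 -c "
from h import *
go([.500,-.165,.036],49.5)"
```

```text
t 38.1 pos [ 0.4989 -0.1657  0.1018] phi 48.7 f [-0.1 -0.  -0.1] w 0.0339 | rot [ 0.02  0.   -0.14] shift [0.05 0.02 2.63]
```

jog_arm --pt "0.05 0 0.6 0 0 -0.14 0.4" --pt "0 0 0.8 0 0 0 0.4" --pt "0 0 0.8 0 0 0 0.4" --pt "0 0 0.35 0 0 0 0.4" --pt "0 0 0 0 0 0 0.05" --pt "0 0 0 0 0 0 0.05" --pt "0 0 0 0 0 0 0.05" --pt "0 0 0 0 0 0 0.05"

```text
time: 38.9
tool_pos: [0.5048, -0.1699, 0.0388]
orientation: [0.004, 0.908, 0.418, 0.003]
contact_force: [-0.7, 0.3, -2.2]
gripper_width: 0.0148
```

jog_arm --pt "0 0 0 0 0 0 0.05" --pt "0 0 0 0 0 0 0.05" --pt "0 0.14 0 0 0 -0.3 0.05" --pt "0 0.14 0 0 0 -0.3 0.05" --pt "0 0 0 0 0 0 0.05" --pt "0 0 0 0 0 0 0.2" --pt "0 0 0 0 0 0 0.4" --pt "0 0 0 0 0 0 0.4"

```text
time: 39.7
tool_pos: [0.5115, -0.1756, 0.0412]
orientation: [0.007, 0.895, 0.447, 0.004]
contact_force: [0.9, -0.6, -0.5]
gripper_width: 0.034
```

jog_arm --pt "0 0 -0.5 0 0 0 0.4" --pt "0 0 -0.9 0 0 0 0.4" --pt "0 0 -0.9 0 0 0 0.4" --pt "-0.3 0.5 -0.9 0 0 0.9 0.4" --pt "0 0.9 -0.5 0 0 0.9 0.4" --pt "0 0.9 0 0 0 0.9 0.4" --pt "0 0.9 0 0 0 0.9 0.4" --pt "0 0.9 0 0 0 0.9 0.4"

```text
time: 40.5
tool_pos: [0.5755, -0.2589, 0.1491]
orientation: [0.009, 0.976, 0.217, 0.009]
contact_force: [-0.6, 0.7, -0.3]
gripper_width: 0.0341
```

```bash
cat > m6.py <<'E'
from bar import *
t=bot.capture('top')[:,:,::-1].copy(); cv2.imwrite('pics/top14.png',t); go([.5,-.3,.15],0)
S=cv2.cvtColor(t,cv2.COLOR_BGR2HSV)[:,:,1]; c=bot.calibration('top')
m=cv2.morphologyEx((S<100).astype(np.uint8),cv2.MORPH_OPEN,np.ones((9,9)))
P=cast(c,blob(m,(335,222,415,302)),.05); L,r=circ(P); k=abs(np.linalg.norm(P[:,:2]-L,axis=1)-r)<.004; L,r=circ(P[k]); print('L',L.round(4),r,k.mean())
V=t.max(2).astype(int); d=(V<75).astype(np.uint8)
from itertools import product
# darkness along rays at three radii on each bar: centre of dark run in angle
for n,l0,l1,z,lo,hi in (('L',.095,.18,.064,-46,-22),('M',.085,.155,.073,-4,20),('S',.08,.14,.082,36,68)):
    out=[]
    for r in np.linspace(l0,l1,6):
        an=np.arange(lo,hi,.25); a=np.radians(an); uv=proj(c,np.c_[L[0]-r*np.cos(a),L[1]-r*np.sin(a),np.full(len(a),z)])
        v=cv2.remap(V.astype(np.float32),uv[:,0].astype(np.float32),uv[:,1].astype(np.float32),1).ravel()
        k=v<70; out.append((round(r,3),an[k].mean().round(1),round(k.sum()*.25*np.pi/180*r*1000,1)))
    print(n,[tuple(float(q) for q in o) for o in out])
E
python3 m6.py
```

```text
t 40.55 pos [ 0.577  -0.2619  0.1496] phi 24.9 f [-0.3 -1.7  0.5] w 0.0341 | rot [ 0.2  -0.19  4.14] shift [-3.08  1.52 -0.02]
L [ 0.5605 -0.0872] 0.07190127029762029 0.9666666666666667
L [(0.095, -33.5, 6.2), (0.112, -34.4, 13.7), (0.129, -34.2, 14.1), (0.146, -34.2, 14.7), (0.163, -34.4, 14.2), (0.18, -34.6, 11.0)]
M [(0.085, 7.8, 15.9), (0.099, 7.8, 16.8), (0.113, 7.9, 16.8), (0.127, 8.1, 16.6), (0.141, 7.9, 16.0), (0.155, 8.1, 16.2)]
S [(0.08, 61.1, 16.8), (0.092, 60.1, 17.7), (0.104, 59.5, 17.7), (0.116, 59.2, 18.7), (0.128, 58.6, 16.8), (0.14, 57.8, 11.6)]
```

```bash
cat > m7.py <<'E'
from h import *
import sys
t=cv2.imread(sys.argv[1]); c=bot.calibration('top'); u0,v0=335,222; k=6
g=cv2.cvtColor(cv2.resize(t[v0:v0+84,u0:u0+84],None,fx=k,fy=k,interpolation=cv2.INTER_CUBIC),cv2.COLOR_BGR2GRAY); g=cv2.medianBlur(g,7)
for n,R,z in (('L',.072,.05),('M',.057,.059),('S',.042,.068)):
    rp=R*515/(1.249-z+.02)*k*.99
    q=cv2.HoughCircles(g,cv2.HOUGH_GRADIENT_ALT if 0 else cv2.HOUGH_GRADIENT,1,12,param1=90,param2=18,minRadius=int(rp-7),maxRadius=int(rp+7))
    for x,y,r in (q[0][:3] if q is not None else []): print(n,'rp',round(rp),cast(c,[((x+.5)/k-.5+u0,(y+.5)/k-.5+v0)],z)[0,:2].round(4),r)
E
python3 m7.py pics/top14.png
```

```text
L rp 181 [ 0.5587 -0.0873] 176.5
L rp 181 [ 0.5577 -0.0818] 186.4
L rp 181 [ 0.5517 -0.0906] 176.4
M rp 144 [ 0.5629 -0.0878] 146.0
M rp 144 [ 0.5524 -0.0935] 148.2
M rp 144 [ 0.5578 -0.0906] 149.3
S rp 107 [ 0.5723 -0.094 ] 109.0
S rp 107 [ 0.5701 -0.0894] 106.7
S rp 107 [ 0.5688 -0.0972] 111.3
```

Small handle is now at about 54° (gaps 43° and 46°). The small pan is about 10 mm off centre, inside its 12 mm play. Next I grip the large handle near its end, with the tool tilted back so the gripper stays clear of the deck, and slide.

```bash
cat >> lp.py <<'E'
def lt2(yaw,ctr=(.5605,-.0872),r=.1605,z=.024,tilt=20):
    a=np.radians(yaw); go([ctr[0]-r*np.cos(a),ctr[1]-r*np.sin(a),z],yaw,-tilt)
E
python3 -c "
from lp import *; lt2(-34.5,z=.15,tilt=0);lt2(-34.5,z=.11)"
```

```text
t 40.55 pos [ 0.577  -0.2619  0.1496] phi 24.9 f [-0.3 -1.7  0.5] w 0.0341 | rot [ 0.14 -0.25  9.89] shift [-10.92  -5.39  -0.02]
t 40.55 pos [ 0.577  -0.2619  0.1496] phi 24.9 f [-0.3 -1.7  0.5] w 0.0341 | rot [-1.59  2.78  9.8 ] shift [-10.8   -5.39  -2.25]
```

jog_arm --pt "0 0 0 0.2 -0.2 0.95 0.4" --pt "0 0 0 0 0 0.95 0.4" --pt "0 0 0 0 0 0.95 0.4" --pt "0 0 0 0 0 0.95 0.4" --pt "0 0 0 0 0 0.95 0.4" --pt "0 0 0 0 0 0.95 0.4" --pt "0 0 0 0 0 0.95 0.4" --pt "0 0 0 0 0 0.95 0.4"

```text
time: 41.35
tool_pos: [0.5787, -0.2631, 0.1589]
orientation: [0.003, 0.981, -0.195, 0.002]
contact_force: [-0.3, -0.4, 0.7]
gripper_width: 0.0343
```

```bash
python3 -c "
from lp import *; lt2(-34.5,z=.15,tilt=0)"
```

```text
t 41.35 pos [ 0.5787 -0.2631  0.1589] phi -22.5 f [-0.3 -0.4  0.7] w 0.0343 | rot [ 0.05 -0.06  2.  ] shift [-11.01  -5.39   0.36]
```

jog_arm --pt "0 0 0 0 0 1.0 0.4" --pt "0 0 0 0 0 0.95 0.4" --pt "-0.9 -0.44 0 0 0 0 0.4" --pt "-0.9 -0.44 0 0 0 0 0.4" --pt "-0.9 -0.44 0 0 0 0 0.4" --pt "-0.9 -0.44 0 0 0 0 0.4" --pt "-0.9 -0.44 0 0 0 0 0.4" --pt "-0.9 -0.44 0 0 0 0 0.4"

```text
time: 42.15
tool_pos: [0.5044, -0.1294, 0.1658]
orientation: [0.004, 0.954, -0.299, 0.008]
contact_force: [0.1, 0.4, -0.4]
gripper_width: 0.0343
```

jog_arm --pt "-0.9 -0.44 0 0 0 0 0.4" --pt "-0.9 -0.44 0 0 0 0 0.4" --pt "-0.9 -0.44 0 0 0 0 0.4" --pt "-0.9 -0.44 0 0 0 0 0.4" --pt "-0.9 -0.44 0 0 0.6 0 0.4" --pt "0 0 0 0 0.9 0 0.4" --pt "0 0 0 0 0.9 0 0.4" --pt "0 0 0 0 0.9 0 0.4"

```text
time: 42.95
tool_pos: [0.4418, -0.0141, 0.1733]
orientation: [0.054, 0.937, -0.292, 0.184]
contact_force: [-1.1, -0.1, 0.2]
gripper_width: 0.0341
```

```bash
python3 -c "
from lp import *; lt2(-34.5,z=.1);lt2(-34.5,z=.024); print(bot.read_state()['q'].round(3))"
```

```text
t 42.95 pos [ 0.4418 -0.0141  0.1733] phi -34.6 f [-1.1 -0.1  0.2] w 0.0341 | rot [-0.05 -0.35 -0.02] shift [-1.8  -0.28  2.46]
t 42.95 pos [ 0.4418 -0.0141  0.1733] phi -34.6 f [-1.1 -0.1  0.2] w 0.0341 | rot [-0.05 -0.35 -0.02] shift [-2.84 -0.28  5.32]
[-0.01  -0.594  2.326 -0.233  1.093  2.238]
```

jog_arm --pt "-0.6 -0.1 0.6 0 -0.35 0 0.4" --pt "-0.6 -0.1 0.7 0 0 0 0.4" --pt "-0.5 -0.08 0.7 0 0 0 0.4" --pt "-0.1 0 0.4 0 0 0 0.4" --pt "0 0 0 0 0 0 0.4" --pt "0 0 0 0 0 0 0.4" --pt "0 0 0 0 0 0 0.4" --pt "0 0 0 0 0 0 0.4"

```text
time: 43.75
tool_pos: [0.4279, 0.0062, 0.1008]
orientation: [0.046, 0.941, -0.292, 0.164]
contact_force: [-0.4, -0.0, -0.1]
gripper_width: 0.0341
```

```bash
python3 -c "
from lp import *; lt2(-34.5,z=.024)"
```

```text
t 43.75 pos [0.4279 0.0062 0.1008] phi -34.6 f [-0.4 -0.  -0.1] w 0.0341 | rot [-0.09  0.07 -0.01] shift [-0.99  0.07  2.91]
```

jog_arm --pt "-0.25 0.07 0.7 -0.09 0.07 0 0.4" --pt "-0.25 0 0.75 0 0 0 0.4" --pt "-0.25 0 0.75 0 0 0 0.4" --pt "-0.2 0 0.7 0 0 0 0.4" --pt "0 0 0 0 0 0 0.05" --pt "0 0 0 0 0 0 0.05" --pt "0 0 0 0 0 0 0.05" --pt "0 0 0 0 0 0 0.05" --newtons 60

```text
time: 44.55
tool_pos: [0.4359, 0.0029, 0.0317]
orientation: [0.049, 0.939, -0.294, 0.172]
contact_force: [-0.9, 0.4, -2.4]
gripper_width: 0.0136
```

```bash
python3 -c "
from lp import *; lt2(-34.5,z=.024)
s=bot.read_state(); p=s['tool_pos']; C0=np.array([.5605,-.0872]); C1=np.array([.760,-.072])
# rigid planar motion: rotate by -6 about pan centre, translate to C1
for f in (.25,.5,.75,1):
    a=np.radians(-6*f); v=p[:2]-C0; v=np.array([v[0]*np.cos(a)-v[1]*np.sin(a),v[0]*np.sin(a)+v[1]*np.cos(a)]); q=C0+(C1-C0)*f+v
    print(f,q.round(4)); go([*q,p[2]],-34.6-6*f,-20)
"
```

```text
t 44.55 pos [0.4359 0.0029 0.0317] phi -34.9 f [-0.9  0.4 -2.4] w 0.0136 | rot [-0.06 -0.1  -0.06] shift [-0.36  0.15  0.2 ]
0.25 [0.4881 0.0099]
t 44.55 pos [0.4359 0.0029 0.0317] phi -34.9 f [-0.9  0.4 -2.4] w 0.0136 | rot [-0.16 -0.1   0.19] shift [ 1.43 -1.46  0.52]
0.5 [0.5405 0.0169]
t 44.55 pos [0.4359 0.0029 0.0317] phi -34.9 f [-0.9  0.4 -2.4] w 0.0136 | rot [-0.24 -0.1   0.42] shift [ 2.8  -3.    1.02]
0.75 [0.5929 0.0238]
t 44.55 pos [0.4359 0.0029 0.0317] phi -34.9 f [-0.9  0.4 -2.4] w 0.0136 | rot [-0.33 -0.1   0.66] shift [ 4.09 -4.61  1.49]
1 [0.6455 0.0306]
t 44.55 pos [0.4359 0.0029 0.0317] phi -34.9 f [-0.9  0.4 -2.4] w 0.0136 | rot [-0.42 -0.1   0.89] shift [ 5.3  -6.3   1.93]
```

jog_arm --pt "0 0 0.08 0 -0.1 0 0.05" --pt "0.1 -0.1 0.04 0 0 0 0.05" --pt "0.2 -0.2 0.08 0 0 0 0.05" --pt "0.28 -0.29 0.11 -0.02 0 0.05 0.05" --pt "0.28 -0.29 0.11 -0.02 0 0.05 0.05" --pt "0.28 -0.29 0.11 -0.02 0 0.05 0.05" --pt "0.28 -0.29 0.11 -0.02 0 0.05 0.05" --pt "0.28 -0.29 0.11 -0.02 0 0.05 0.05"

```text
time: 45.35
tool_pos: [0.5002, 0.0108, 0.03]
orientation: [0.052, 0.934, -0.312, 0.163]
contact_force: [-5.1, 0.3, 3.4]
gripper_width: 0.0134
```

```bash
cat > sl.py <<'E'
from lp import *
s=bot.read_state(); p=s['tool_pos']; p0=np.array([.4359,.0029]); ph0=-34.9
for f in ((p[0]-.4359)/.2096,1):
    a=np.radians(-6*f); v=p0-[.5605,-.0872]; v=np.array([v[0]*np.cos(a)-v[1]*np.sin(a),v[0]*np.sin(a)+v[1]*np.cos(a)]); q=np.array([.5605,-.0872])+np.array([.1995,.0152])*f+v
    print(round(f,2),q.round(4)); go([*q,.030],ph0-6*f,-20)
E
python3 sl.py
```

```text
0.31 [0.5001 0.0115]
t 45.35 pos [0.5002 0.0108 0.03  ] phi -37.0 f [-5.1  0.3  3.4] w 0.0134 | rot [-0.04  0.05 -0.05] shift [-0.02 -0.02 -0.01]
1 [0.6455 0.0306]
t 45.35 pos [0.5002 0.0108 0.03  ] phi -37.0 f [-5.1  0.3  3.4] w 0.0134 | rot [-0.27  0.05  0.61] shift [ 3.64 -4.4   1.32]
```

jog_arm --pt "0.27 -0.3 0.095 -0.02 0 0.04 0.05" --pt "0.27 -0.3 0.095 -0.02 0 0.04 0.05" --pt "0.27 -0.3 0.095 -0.02 0 0.04 0.05" --pt "0.27 -0.3 0.095 -0.02 0 0.04 0.05" --pt "0.27 -0.3 0.095 -0.02 0 0.04 0.05" --pt "0.27 -0.3 0.095 -0.02 0 0.04 0.05" --pt "0.2 -0.25 0.08 -0.02 0 0.04 0.05" --pt "0.1 -0.1 0.04 0 0 0 0.05"

```text
time: 46.15
tool_pos: [0.5802, 0.0223, 0.0299]
orientation: [0.057, 0.928, -0.33, 0.161]
contact_force: [-5.7, 0.5, 5.5]
gripper_width: 0.0135
```

```bash
cat >> sl.py <<'E'
t=bot.capture('top')[:,:,::-1].copy(); cv2.imwrite(f"pics/top_{s['time']:.2f}.png",t); c=bot.calibration('top'); V=t.max(2).astype(np.float32)
ctr=q if 0 else None
def ray(L,n,l0,l1,z,lo,hi):
    out=[]
    for r in np.linspace(l0,l1,4):
        an=np.arange(lo,hi,.25); a=np.radians(an); uv=proj(c,np.c_[L[0]-r*np.cos(a),L[1]-r*np.sin(a),np.full(len(a),z)]).astype(np.float32)
        v=cv2.remap(V,uv[:,0].copy(),uv[:,1].copy(),1).ravel(); k=v<70
        if k.any(): m=np.radians(an[k].mean()); out.append((L[0]-r*np.cos(m),L[1]-r*np.sin(m),k.sum()*.25*np.pi/180*r))
    o=np.array(out)
    if len(o)>1: d=o[0]-o[-1]; print(n,'yaw',np.degrees(np.arctan2(d[1],d[0])).round(1),'polar',np.degrees(np.arctan2(L[1]-o[:,1],L[0]-o[:,0])).round(1),'w',o[:,2].round(3))
f=(p[0]-.4359)/.2096; L=np.array([.5605,-.0872])+np.array([.1995,.0152])*f; print('L est',L.round(4))
ray(L,'M',max(.09,(L[0]-.66)),.155,.073,-10,18); ray(L,'S',.12 if f>.6 else .09,.14,.082,38,68)
E
python3 sl.py
```

```text
0.69 [0.5801 0.0221]
t 46.15 pos [0.5802 0.0223 0.0299] phi -39.1 f [-5.7  0.5  5.5] w 0.0135 | rot [ 0.    0.06 -0.02] shift [ 0.    0.01 -0.  ]
1 [0.6455 0.0306]
t 46.15 pos [0.5802 0.0223 0.0299] phi -39.1 f [-5.7  0.5  5.5] w 0.0135 | rot [-0.1   0.06  0.28] shift [ 1.65 -1.96  0.6 ]
L est [ 0.6979 -0.0767]
M yaw 2.1 polar [3.8 3.6 3.6 3.1] w [0.016 0.016 0.015 0.016]
S yaw 34.4 polar [53.1 53.1 52.7 50.4] w [0.016 0.015 0.016 0.005]
```

jog_arm --pt "0.15 -0.17 0.05 0 0 0.03 0.05" --pt "0.2 -0.24 0.07 -0.02 0 0.04 0.05" --pt "0.2 -0.24 0.07 -0.02 0 0.04 0.05" --pt "0.2 -0.24 0.07 -0.02 0 0.04 0.05" --pt "0.15 -0.17 0.05 -0.02 0 0.04 0.05" --pt "0.1 -0.1 0.03 0 0 0 0.05" --pt "0 0 0 0 0 0 0.05" --pt "0 0 0 0 0 0 0.05"

```text
time: 47.0
tool_pos: [0.6214, 0.0281, 0.0299]
orientation: [0.06, 0.925, -0.341, 0.159]
contact_force: [-4.7, 0.1, 2.6]
gripper_width: 0.013
```

```bash
python3 sl.py
```

```text
0.88 [0.6213 0.0275]
t 47.0 pos [0.6214 0.0281 0.0299] phi -40.4 f [-4.7  0.1  2.6] w 0.013 | rot [ 0.04  0.07 -0.03] shift [0.01 0.02 0.  ]
1 [0.6455 0.0306]
t 47.0 pos [0.6214 0.0281 0.0299] phi -40.4 f [-4.7  0.1  2.6] w 0.013 | rot [-0.    0.07  0.08] shift [ 0.62 -0.71  0.22]
L est [ 0.737  -0.0738]
M yaw -0.2 polar [2.6 2.1 1.9 1.4] w [0.016 0.016 0.015 0.009]
S yaw 96.3 polar [52.1 51.8 56.3 59.6] w [0.017 0.018 0.026 0.013]
```

jog_arm --pt "0.12 -0.14 0.04 0 0 0.02 0.05" --pt "0.17 -0.2 0.06 0 0 0.03 0.05" --pt "0.17 -0.2 0.06 0 0 0.03 0.05" --pt "0.1 -0.12 0.04 0 0 0 0.05" --pt "0 0 0 0 0 0 0.05" --pt "0 0 0 0 0 0 0.05" --pt "0 0 0 0 0 0 0.05" --pt "0 0 0 0 0 0 0.05"

```text
time: 47.85
tool_pos: [0.6437, 0.0309, 0.03]
orientation: [0.059, 0.923, -0.345, 0.159]
contact_force: [-2.6, -0.2, 1.3]
gripper_width: 0.0135
```

```bash
python3 sl.py
```

```text
0.99 [0.6437 0.0304]
t 47.85 pos [0.6437 0.0309 0.03  ] phi -41.0 f [-2.6 -0.2  1.3] w 0.0135 | rot [ 0.01  0.07 -0.02] shift [0.01 0.01 0.  ]
1 [0.6455 0.0306]
t 47.85 pos [0.6437 0.0309 0.03  ] phi -41.0 f [-2.6 -0.2  1.3] w 0.0135 | rot [ 0.    0.07 -0.01] shift [ 0.06 -0.04  0.02]
L est [ 0.7583 -0.0721]
M yaw -0.9 polar [2.  1.5 1.4 0.9] w [0.017 0.015 0.015 0.009]
S yaw 64.9 polar [51.3 50.6 50.2 53.2] w [0.023 0.02  0.02  0.013]
```

jog_arm --pt "0 0 0 0 0 0 0.15" --pt "0 0 0 0 0 0 0.35" --pt "0 0 0 0 0 0 0.4" --pt "0 0 -0.3 0 0 0 0.4" --pt "0 0 -0.7 0 0 0 0.4" --pt "-0.2 0 -0.9 0 0 0 0.4" --pt "-0.5 0 -0.9 0 0 0 0.4" --pt "-0.7 0 -0.9 0 0 0 0.4"

```text
time: 48.7
tool_pos: [0.5964, 0.0736, 0.1117]
orientation: [0.058, 0.923, -0.343, 0.162]
contact_force: [0.5, -0.7, -0.4]
gripper_width: 0.0345
```

jog_arm --pt "-0.7 -0.7 -0.6 0 0 0 0.4" --pt "-0.7 -0.9 -0.3 0 0 0 0.4" --pt "-0.7 -0.9 -0.3 0 0 0 0.4" --pt "-0.7 -0.9 -0.3 0 0 0 0.4" --pt "-0.5 -0.9 -0.3 0 0 0 0.4" --pt "-0.3 -0.9 0 0 0 0 0.4" --pt "0 -0.9 0 0 0 0 0.4" --pt "0 -0.9 0 0 0 0 0.4"

```text
time: 49.5
tool_pos: [0.6362, 0.2847, 0.1486]
orientation: [0.049, 0.922, -0.342, 0.173]
contact_force: [-0.1, 0.4, -0.5]
gripper_width: 0.0341
```

```bash
cat > fin.py <<'E'
from bar import *
s=bot.read_state(); print(s['tool_pos'],s['time'])
t=bot.capture('top')[:,:,::-1].copy(); cv2.imwrite('pics/topF.png',t); sc=bot.capture('scene')[:,:,::-1]; cv2.imwrite('pics/scF.png',sc)
c=bot.calibration('top'); V=t.max(2); d=(V<70).astype(np.uint8)
cs,_=cv2.findContours(d[195:300,300:445],cv2.RETR_EXTERNAL,cv2.CHAIN_APPROX_NONE)
for q in cs:
    if cv2.contourArea(q)<25: continue
    X=cast(c,q[:,0]+[300,195],.072)[:,:2].astype(np.float32); (cc,wh,an)=cv2.minAreaRect(X); b=cv2.boxPoints((cc,wh,an)); e=max([b[0]-b[1],b[1]-b[2]],key=np.linalg.norm); e=e*np.sign(e[0]); tip=cc-e/2
    print('px',(q[:,0].mean(0)+[300,195]).round(),'cc',np.round(cc,4),'wh',np.round(wh,4),'yaw',np.degrees(np.arctan2(e[1],e[0])).round(1),'tip',tip.round(4))
# steel visible in front of deck edge? grey pixels between deck front and worktop
uv=proj(c,[[.6816,.075,.15],[.6816,-.215,.15]]).round(1); print('deck edge px',uv.tolist())
H,S,_=cv2.split(cv2.cvtColor(t,cv2.COLOR_BGR2HSV)); g=((S<90)&(V>80))[200:260,325:425]; ys,xs=np.nonzero(g); print('grey px',len(ys),(xs+325).min() if len(xs) else '',(xs+325).max() if len(xs) else '',np.bincount(ys+200)[200:].tolist() if len(ys) else '')
E
python3 fin.py
```

```text
[0.63617597 0.28474474 0.14863322] 49.5
px [410. 211.] cc [ 0.6842 -0.1683] wh [0.0602 0.021 ] yaw 45.5 tip [ 0.6631 -0.1898]
px [361. 217.] cc [ 0.6567 -0.0357] wh [0.1612 0.1102] yaw 80.9 tip [ 0.6439 -0.1153]
deck edge px [[307.3, 198.4], [437.4, 203.6]]
grey px 119 345 424 [0, 0, 0, 0, 3, 12, 19, 24, 15, 10, 3, 2, 2, 0, 3, 4, 4, 2, 0, 0, 0, 0, 0, 0, 0, 0, 0, 0, 0, 0, 0, 0, 0, 0, 0, 0, 0, 0, 1, 4, 5, 3, 3]
```

```bash
python3 - <<'E'
from h import *
t=cv2.imread('pics/topF.png'); c=bot.calibration('top'); B,G,R=[x.astype(int) for x in cv2.split(t)]; V=t.max(2).astype(int); S=V-t.min(2)
print('rim front exp',proj(c,[[.6863,-.0721,.05],[.7104,-.072,.05]]).round(1).tolist())
for v in range(198,264):
    print(v,''.join('K' if V[v,u]<70 and S[v,u]<22 else 'g' if S[v,u]<50 and V[v,u]>=70 else 's' if V[v,u]<120 else '.' for u in range(320,432)))
E
```

```text
rim front exp [[369.2, 210.4], [369.3, 200.8]]
198 ................................................................................................................
199 ................................................................................................................
200 ................................................................................................................
201 ssssssssss................................ssss..................................................................
202 ssssssssssssssgsssssssssssgggggggggggggggggggggssss...s.........................................................
203 ssssssssssssssssssssssssssKKKKKKKKKKKKKKKKKKKKKKKKgggKKKKKKssKKsgggggggggggsgggggggggggggsssss..................
204 sssssssssssssssssssssssssKKKggggKKKKKKKKKKKKKKKKKggKKKgKKKKKKKKKKKgKKKKKKgssssgsKKKKKKKKKKsgsssgssssgggggsssgggg
205 ssssssssssssssssssssssssKKKKgggggKKggggKKKKKKKKKKgggggggKKKKKKKKKKKgggKKgssssssssKKKKKKKKKKsssssssssssgggsssgKKg
206 sssssssssssssssssssssssKKgKKKggggKKKggggggKKKKKKKgggggggKKKggggggggggKKgssssssssgsKKKKKKKKKKssssssssssgggs.gKKg.

[... 5968 characters left out ...]
58 ................................................................................................................
259 ................................................................................................................
260 ................................................................................................................
261 ................................................................................................................
262 ................................................................................................................
263 ................................................................................................................
```

```bash
python3 - <<'E'
from h import *
from scipy.optimize import least_squares
c=bot.calibration('top')
uv=[(389.5,208),(387.5,209),(386.5,210),(385.5,211),(383.5,212),(380.5,213),(354.5,210),(356.5,211),(361.5,213),(364.5,214)]
P=cast(c,uv,.05)[:,:2]; f=least_squares(lambda x:np.linalg.norm(P-x,axis=1)-.072,[.755,-.072]); print('L ctr',f.x.round(4),'res mm',(f.fun*1e3).round(1))
L=f.x
for n,q,z,l in (('M axis',[(371.5,216),(371.5,244)],.073,.162),('M tip',[(371.5,246)],.073,.162),('S axis',[(406,205),(416,215.5)],.082,.15),('S tip',[(420,220)],.082,.15),('L axis',[(346,206),(325,227)],.064,.187)):
    X=cast(c,q,z)[:,:2]; d=X[0]-X[-1]; print(n,X.round(4).tolist(),np.degrees(np.arctan2(d[1],d[0])).round(1))
print('deck',cast(c,[(371,200.5),(371,201.5)],.15).round(4).tolist())
t=cv2.imread('pics/topF.png').astype(int); print([t[v,395].tolist() for v in range(196,206)])
E
```

```text
L ctr [ 0.7481 -0.0732] res mm [ 0.1 -0.9 -0.3  0.6  0.6  0.1  0.1 -0.2 -0.3  0.2]
M axis [[0.6668, -0.0756], [0.5995, -0.0767]] 1.0
M tip [[0.5948, -0.0768]] 0.0
S axis [[0.6945, -0.1558], [0.6699, -0.1795]] 44.0
S tip [[0.6594, -0.189]] 0.0
L axis [[0.6913, -0.0152], [0.638, 0.033]] -42.2
deck [[0.6824, -0.0663, 0.15], [0.6801, -0.0663, 0.15]]
[[51, 85, 115], [77, 120, 155], [105, 161, 196], [112, 170, 199], [116, 175, 201], [108, 165, 195], [79, 125, 163], [28, 55, 81], [16, 44, 76], [21, 43, 81]]
```

The measured large rim puts the pan centre at x≈0.748: it slipped along the bar, and about 5 mm of rim is still ahead of the deck edge. It needs about 13 mm more, so I'll regrip with more force.

```bash
python3 -c "
from h import *
go([.6123,.0471,.115],-41.5,-20)"
```

```text
t 49.6 pos [0.6372 0.2856 0.1489] phi -41.0 f [-0.7 -0.6 -0.4] w 0.0342 | rot [-0.33 -0.11  0.09] shift [4.77 7.8  3.18]
```

jog_arm --pt "0.3 0.9 0.2 -0.3 -0.1 0.09 0.4" --pt "0.5 0.9 0.35 0 0 0 0.4" --pt "0.5 0.9 0.35 0 0 0 0.4" --pt "0.55 0.9 0.35 0 0 0 0.4" --pt "0.55 0.9 0.35 0 0 0 0.4" --pt "0.55 0.9 0.35 0 0 0 0.4" --pt "0.55 0.9 0.35 0 0 0 0.4" --pt "0.5 0.7 0.3 0 0 0 0.4" --newtons 100

```text
time: 50.4
tool_pos: [0.5998, 0.063, 0.1259]
orientation: [0.063, 0.92, -0.35, 0.162]
contact_force: [0.8, 0.2, 0.5]
gripper_width: 0.0343
```

```bash
python3 -c "
from h import *
go([.6328,.0289,.024],-41.5,-20)"
```

```text
t 50.4 pos [0.5998 0.063  0.1259] phi -41.6 f [0.8 0.2 0.5] w 0.0343 | rot [ 0.03 -0.01 -0.02] shift [0.39 0.14 4.48]
```

jog_arm --pt "0.3 0.14 0.6 0 0 0 0.4" --pt "0.09 0 0.9 0 0 0 0.4" --pt "0 0 0.9 0 0 0 0.4" --pt "0 0 0.9 0 0 0 0.4" --pt "0 0 0.9 0 0 0 0.4" --pt "0 0 0.2 0 0 0 0.4" --pt "0 0 0 0 0 0 0.05" --pt "0 0 0 0 0 0 0.05"

```text
time: 51.2
tool_pos: [0.6304, 0.0198, 0.0263]
orientation: [0.063, 0.918, -0.355, 0.163]
contact_force: [1.0, 0.7, 3.8]
gripper_width: 0.0058
```

jog_arm --pt "0 0 0.05 0 0 0 0.05" --pt "0 0 0.03 0 0 0 0.05" --pt "0 0 0 0 0 0 0.05" --pt "0 0 0 0 0 0 0.05" --pt "0 0 0 0 0 0 0.05" --pt "0 0 0 0 0 0 0.05" --pt "0 0 0 0 0 0 0.05" --pt "0 0 0 0 0 0 0.05"

```text
time: 52.0
tool_pos: [0.6357, 0.0197, 0.0335]
orientation: [0.061, 0.917, -0.355, 0.169]
contact_force: [-0.6, 0.2, 3.3]
gripper_width: 0.0039
```

```bash
python3 -c "
from h import *
s=bot.read_state(); p=s['tool_pos']; go(p+[.014,.001,-.001],-41.5,-20)"
```

```text
t 52.0 pos [0.6357 0.0197 0.0335] phi -42.4 f [-0.6  0.2  3.3] w 0.0039 | rot [-0.03 -0.13 -0.13] shift [ 0.36 -0.4   0.17]
```

jog_arm --pt "0 0 -0.7 0 0 0 0.4" --pt "0 0 -0.9 0 0 0 0.45" --pt "-0.5 -0.5 0 0 -0.13 -0.1 0.45" --pt "0 0 0 0 0 0 0.45" --pt "0 0 0 0 0 0 0.45" --pt "0 0 0 0 0 0 0.45" --pt "0 0 0 0 0 0 0.45" --pt "0 0 0 0 0 0 0.45"

```text
time: 52.8
tool_pos: [0.6175, 0.0465, 0.0566]
orientation: [0.063, 0.922, -0.35, 0.154]
contact_force: [1.4, -0.2, 0.3]
gripper_width: 0.0386
```

```bash
python3 - <<'E'
from h import *
go([.6365,.0365,.025],-42,-20)
w=bot.capture('wrist')[:,:,::-1].copy(); cv2.imwrite('pics/wF.png',w); c=bot.calibration('wrist')
print('pred bar', proj(c,[[.638,.033,.064],[.66,.0131,.064],[.6913,-.0152,.064]]).round(0).tolist())
V=w.max(2).astype(int); S=V-w.min(2)
for v in range(60,330,15): 
    r=((V[v]<75)&(S[v]<25)).astype(int); e=np.flatnonzero(np.diff(np.r_[0,r,0])); print(v,[(int(a),int(b)) for a,b in zip(e[::2],e[1::2]) if b-a>14])
E
```

```text
t 52.8 pos [0.6175 0.0465 0.0566] phi -41.5 f [ 1.4 -0.2  0.3] w 0.0386 | rot [0.06 0.14 0.07] shift [ 0.35 -0.21  1.47]
pred bar [[313.0, 238.0], [314.0, 172.0], [314.0, 78.0]]
60 [(470, 541)]
75 [(487, 558)]
90 [(504, 552)]
105 [(304, 338), (521, 581)]
120 [(306, 340), (538, 569)]
135 [(307, 340)]
150 [(308, 325), (326, 342)]
165 []
180 []
195 []
210 []
225 [(1, 18)]
240 [(14, 32)]
255 [(0, 17), (23, 39)]
270 [(0, 24)]
285 [(0, 29)]
300 [(0, 31), (36, 52)]
315 [(1, 32), (37, 52)]
```

jog_arm --pt "0.2 0.1 0.4 0.06 0.14 -0.4 0.45" --pt "0.1 0 0.6 0 0 0 0.45" --pt "0 0 0.45 0 0 0 0.45" --pt "0 0 0 0 0 0 0.05" --pt "0 0 0 0 0 0 0.05" --pt "0 0 0.05 0 0 0 0.05" --pt "0 0 0.05 0 0 0 0.05" --pt "0 0 0 0 0 0 0.05"

```text
time: 53.65
tool_pos: [0.6333, 0.0318, 0.0236]
orientation: [0.065, 0.927, -0.332, 0.162]
contact_force: [0.8, -2.6, -2.7]
gripper_width: 0.0126
```

```bash
cat > q.py <<'E'
from h import *
s=bot.read_state(); p=s['tool_pos']; R=quat(s['orientation']).as_matrix(); ph=np.degrees(np.arctan2(R[1,0],R[0,0])); print(R[:,1].round(3))
go(p+[.014,.0,-.001],ph,-20)
t=bot.capture('top')[:,:,::-1].copy(); cv2.imwrite('pics/topG.png',t); V=t.max(2).astype(int); S=V-t.min(2)
for v in range(202,250,1 if 0 else 2): print(v,''.join('K' if V[v,u]<70 and S[v,u]<22 else 'g' if S[v,u]<50 and V[v,u]>=70 else 's' if V[v,u]<120 else '.' for u in range(350,430)))
E
python3 q.py
```

```text
[-0.636 -0.772  0.013]
t 53.65 pos [0.6333 0.0318 0.0236] phi -39.2 f [ 0.8 -2.6 -2.7] w 0.0126 | rot [ 0.13 -0.   -0.  ] shift [ 0.39 -0.35  0.19]
202 gggggggggggggggggssss...ss......................................................
204 ggKKKKKKKKKKKKKKKKKKgKKKKKKKKKKKKKKKKKKggssssssssssssssKKKKKKKKKKssgsggsgggsssgs
206 gggKKKKKggggggggKKKKgKKKKKKgggggggKKKgsssssssssssssssssssKKKKKKKKKKsssssgggssgKK
208 gsssKKKKKKKKKggggggKKKKggKKgggKKKKgssssssssssssssssssssssssKKKKKKKKKKKssKggsKKKs
210 sssssssgsKKKKKKKKKKKKKKKKKKKKKggssssssssssssssssssssssssssssssKKKKKgggKKKKgKKKs.
212 sssssssssssssgggssKKKKKKKKKsssssssssssssssssssssssssssssssssssssKKKgggKKKKKKgs..
214 sssssssssssssssssssssKKKKKKsssssssssssssssssssssssssssssssssssssssKKKKKKsggs....
216 ssssssssssssssssssssKKKKKKKsssssssssssssssssssssssssssssssssssssssssssgsss......
218 .............ssssssssKKKKKKgsssssssssssssssssssssssssssssssssssssssssssss.......
220 ...................ssKKKKKK...................................sssssss...........
222 ....................sKKKKKKs....................................ssss............
224 .............
[... 387 characters left out ...]
....................
234 ....................ssKKKKKK....................................................
236 ....................ssKKggKK....................................................
238 ....................ssKgggggs...................................................
240 ....................ssKKKggKs...................................................
242 .....................sKKKKKKs...................................................
244 .....................sssss......................................................
246 .....................sss........................................................
248 ......................ss........................................................
```

jog_arm --pt "0 0 0.05 0 0 0 0.05" --pt "0.05 -0.15 0.04 -0.06 0 0.16 0.05" --pt "0.05 -0.15 0.03 -0.06 0 0.16 0.05" --pt "0.05 -0.15 0.03 -0.06 0 0.16 0.05" --pt "0.05 -0.15 0.03 -0.06 0 0.16 0.05" --pt "0.03 -0.03 0.01 0 0 0 0.05" --pt "0 0 0 0 0 0 0.05" --pt "0 0 0 0 0 0 0.05"

```text
time: 54.5
tool_pos: [0.6449, 0.0396, 0.0232]
orientation: [0.073, 0.913, -0.371, 0.155]
contact_force: [-1.8, 0.3, 1.4]
gripper_width: 0.0126
```

```bash
sed -i 's/range(202,250,1 if 0 else 2)/[*range(202,220),*range(236,248,2)]/' q.py; python3 q.py
```

```text
[-0.7   -0.714  0.018]
t 54.5 pos [0.6449 0.0396 0.0232] phi -44.1 f [-1.8  0.3  1.4] w 0.0126 | rot [0.18 0.06 0.  ] shift [ 0.36 -0.39  0.18]
202 gggggggggggggggggssss...ss......................................................
203 KKKKKKKKKKKKKKKKKKKKKgggKKsssgKgsgggggggggggsgsgggggggggsggsssss................
204 gsKKKKKKKKgKgKKKKKKggKKKKKKKKKKKKKKKKKKKKgssssssssssKKKKKKKKKsgssgggssgsgggsssgg
205 gsgKKKKKKKKggggKKKKgKKKKKKKKKKggggKKKKKssssssssssssssKKKKKKKKKssssssssssgggsssgK
206 sssgKKKKKKKgggggggKKKKKKKKggggggggKKKKgssssssssssssssKKKKKKKKKKsssssssssgggssgKK
207 sssssKKKKKKKKggggKKKKKKKKKgggggggKKKggsssssssssssssssssKKKKKKKKKssssssssKggssKKK
208 ssssssgsKKKKKKKKKKKKKggKKKgKKKKKKKggssssssssssssssssssssKKKKKKKKssssssssKggsKKKg
209 ssssssssgKKKKKKKKKKKKKKKKKKKKKKKKgssssssssssssssssssssssKKKKKKKKKsssssssKKgKKKg.
210 ssssssssssgsKKKKKKKKKKKKKKKKKKggsssssssssssssssssssssssssKKKKKKKKKssssssKKgKKKs.
211 sssssssssssssggsKKKKKKKKKKgggsssssssssssssssssssssssssssssKKKKKKKKKsssssKKKKKg..
212 sssssssssssssssggsKKKKKKKssssssssssssssssssssssssssssssssssKKKKKKgggsssssKKKgs..
213 sssssssssssssssss
[... 383 characters left out ...]
ssssKKKKKKKss.......
218 .............sssssKKKKKKsssssssssssssssssssssssssssssssssssssssssKKKKssss.......
219 .................sKKKKKKs...............ssss............ssssssssssKKsssss.......
236 .................sKggggK........................................................
238 .................sKggggK........................................................
240 .................sKKKKKK........................................................
242 .................sKKKKKs........................................................
244 .................sssss..........................................................
246 .................sss............................................................
```

jog_arm --pt "0.04 -0.04 0.03 0 0 0 0.05" --pt "0.06 -0.06 0.03 0 0 0 0.05" --pt "0.06 -0.06 0.03 0 0 0 0.05" --pt "0.02 -0.02 0.01 0 0 0 0.05" --pt "0 0 0 0 0 0 0.05" --pt "0 0 0 0 0 0 0.15" --pt "0 0 0 0 0 0 0.35" --pt "0 0 0 0 0 0 0.4"

```text
time: 55.35
tool_pos: [0.6498, 0.0396, 0.0228]
orientation: [0.073, 0.913, -0.372, 0.153]
contact_force: [-0.4, 0.5, 0.2]
gripper_width: 0.034
```

jog_arm --pt "0 0 -0.3 0 0 0 0.4" --pt "0 0 -0.7 0 0 0 0.4" --pt "-0.2 0 -0.9 0 0 0 0.4" --pt "-0.5 0 -0.9 0 0 0 0.4" --pt "-0.7 0 -0.9 0 0 0 0.4" --pt "-0.7 -0.7 -0.6 0 0 0 0.4" --pt "-0.7 -0.9 -0.3 0 0 0 0.4" --pt "-0.7 -0.9 -0.3 0 0 0 0.4"

```text
time: 56.15
tool_pos: [0.6063, 0.1755, 0.1218]
orientation: [0.071, 0.912, -0.373, 0.156]
contact_force: [0.3, -0.7, -0.5]
gripper_width: 0.0342
```

jog_arm --pt "-0.9 -0.9 0 0 0 0 0.4" --pt "-0.9 -0.9 0 0 0 0 0.4" --pt "-0.9 -0.5 0 0 0 0 0.4" --pt "-0.5 -0.5 0 0 0 0 0.4" --pt "0 0 0 0 0 0 0.4" --pt "0 0 0 0 0 0 0.4" --pt "0 0 0 0 0 0 0.4" --pt "0 0 0 0 0 0 0.4"

```text
time: 56.95
tool_pos: [0.6113, 0.2687, 0.112]
orientation: [0.058, 0.922, -0.354, 0.145]
contact_force: [-0.5, -0.3, 0.0]
gripper_width: 0.0344
```

```bash
sed -i 's/range(350,430)/range(310,430)/; s/range(202,220),\*range(236,248,2)/range(202,246)/' q.py; python3 q.py; python3 - <<'E'
from h import *
# bystanders and cup: change against first top picture
a=cv2.imread('pics/top0.png'); b=cv2.imread('pics/topG.png'); c=bot.calibration('top')
def cen(im,f,box):
    H,S,V=cv2.split(cv2.cvtColor(im,cv2.COLOR_BGR2HSV)); x0,y0,x1,y1=box; ys,xs=np.nonzero(f(H,S,V)[y0:y1,x0:x1]); return (round(xs.mean()+x0,1),round(ys.mean()+y0,1),len(xs)) if len(xs) else None
for n,f,bx in (('green',lambda H,S,V:(H>45)&(H<85)&(S>120),(395,315,435,352)),('blue',lambda H,S,V:(H>95)&(H<130)&(S>120),(160,230,195,260)),('spoon',lambda H,S,V:(S<60)&(V>100),(308,298,348,358)),('lemon',lambda H,S,V:(H>20)&(H<34)&(S>150),(205,205,240,235)),('peeler',lambda H,S,V:(V<60),(470,322,510,342)),('garlic',lambda H,S,V:(S<110)&(V>90),(152,303,180,330))):
    print(n,cen(a,f,bx),cen(b,f,bx))
print('cup',cen(b,lambda H,S,V:(S>40)&(S<130)&(V>100)&(H>18)&(H<40),(370,165,405,199)))
E
```

```text
[-0.67  -0.742  0.005]
t 56.95 pos [0.6113 0.2687 0.112 ] phi -42.0 f [-0.5 -0.3  0. ] w 0.0344 | rot [0.05 0.34 0.  ] shift [ 0.38 -0.37  0.18]
202 KKsssssssssssssssssssssssssgggsssssgssssggggggggsgggggggsssss...ss......................................................
203 KKgsssssssssssssssssssssssssssKKKKKKKKKKsgsKKKKKKKKKgKKKKKKKKKKKKKsgggggKggggssggssggsgggsssggsssggsgss.................
204 KKgssssssssssssssssssssssssssKKKKKKKKKKsgssgKKKKKKKggggggKKKKKKKKKKKKgKKKKKKKKKssssssssssssssKKKKKKKKKsssgsgssgsgggsssgg
205 KKssssssssssssssssssssssssssKKKKKKKKKKgsssssgKKKKKKKgggggKKKKKKKKKggggKKKKKKKsssssssssssssssgsKKKKKKKKKsssssssssgggs.sgK
206 KKsssssssssssssssssssssssssKKKKKKKKKsssssssssggKKKKKKKKKKKKKKggKKKggggKKKKKKgssssssssssssssssssKKKKKKKKKKsssssssgggssgKK
207 KgsssssssssssssssssssssssKKKKKKKKKKssssssssssssssKKKKKKKKKKKKKgKKKKKKKKKKgggssssssssssssssssssssKKKKKKKKKKssssssKggssKKK
208 KgsssssssssssssssssssssssKKKKKKKKKssssssssssssssssgKKKKKKKKKKKKKKKKKKKKKgssssssssssssssssssssssgsKKKKKKKKKssssssKggsKKKs
209 KgsssssssssssssssssssssKKKKKKKKKKsssssssssssssssssssggsKKKKKKKKKKKKggggsssss
[... 4418 characters left out ...]
.
245 .........................................................sss............................................................
green (np.float64(414.7), np.float64(333.0), 323) (np.float64(414.7), np.float64(333.1), 324)
blue (np.float64(176.5), np.float64(244.6), 322) None
spoon (np.float64(326.0), np.float64(323.3), 312) (np.float64(325.9), np.float64(323.2), 313)
lemon (np.float64(221.2), np.float64(219.6), 409) (np.float64(221.4), np.float64(219.7), 399)
peeler (np.float64(486.2), np.float64(331.7), 302) (np.float64(486.2), np.float64(331.7), 302)
garlic (np.float64(164.4), np.float64(315.7), 289) (np.float64(165.5), np.float64(316.1), 737)
cup (np.float64(386.9), np.float64(182.1), 756)
```

```bash
python3 - <<'E'
from h import *
from scipy.optimize import least_squares
c=bot.calibration('top')
uv=[(386.5,206),(385.5,207),(382.5,208),(380.5,209),(354.5,206),(359.5,208),(361.5,209),(363.5,210)]
P=cast(c,uv,.05)[:,:2]; f=least_squares(lambda x:np.linalg.norm(P-x,axis=1)-.072,[.755,-.072]); print('L ctr',f.x.round(4),'front',(f.x[0]-.072).round(4),'res',(f.fun*1e3).round(1))
for n,q,z in (('L',[(343.5,204),(326,220)],.064),('M',[(371.5,212),(370.2,238)],.073),('S',[(408,205),(414,211)],.082),('tipL',[(319,229.5)],.064),('tipM',[(370.5,241)],.073),('tipS',[(417,217)],.082)):
    X=cast(c,q,z)[:,:2]; d=X[0]-X[-1]; print(n,X.round(4).tolist(),np.degrees(np.arctan2(d[1],d[0])).round(1),'polar',np.degrees(np.arctan2(*(f.x-X[-1])[::-1])).round(1))
E
```

```text
L ctr [ 0.7581 -0.0732] front 0.6861 res [-0.3  0.6 -0.5  0.1  0.3 -0.9 -0.2  0.9]
L [[0.696, -0.0091], [0.6551, 0.0312]] -44.6 polar -45.4
M [[0.6765, -0.0754], [0.6137, -0.0734]] -1.8 polar 0.1
S [[0.6947, -0.1606], [0.6806, -0.1748]] 45.4 polar 52.7
tipL [[0.6314, 0.0469]] 0.0 polar -43.5
tipM [[0.6066, -0.0742]] 0.0 polar 0.4
tipS [[0.6664, -0.1819]] 0.0 polar 49.8
```

```bash
python3 -c "
from rig import bot
s=bot.read_state(); print(s['time'],s['contact_force']); print(bot.hand_in())"
```

```text
57.0 [ 1.28432887  0.00734764 -0.06700666]
the job is handed in; nothing more can be done
None
```

I handed the job in at 57.0 s of the 72 s. The egg cup stands on the front of the riser deck, and the three nested pans are slid in under the riser with the handle ends sticking out in front.

**Last checks (top camera)**
- **Cover:** the large pan's rim front is at x ≈ 0.686, against the deck edge at about 0.682. It is covered with roughly 4–5 mm to spare; calibration is good to about 2 mm.
- **Fan:** handle yaws are about −44° (large), −2° (medium) and +46° (small), so the gaps are about 42–43° and 47–48°.
- **Handle ends:** all three tips are ahead of the deck edge; the small one sticks out about 15 mm.
- **Other things:** the green cup, spoon, peeler and lemon are where they started. The arm blocked the view of the blue cup and garlic, so I couldn't recheck them.
- **Clear of the scene:** the gripper was away from everything, with force readings at noise level.

**What went wrong or disagreed**
- **Grips too high:** the real fingertips sit about 20 mm behind the reported TCP. My first grips on the cup and on the large handle closed above them, and I regripped lower.
- **Slip while sliding:** the pads slipped about 10 mm along the large handle. I regripped once without success, closing on top of the bar, then again properly to finish the slide.
- **Lifting:** I kept a light downward force through most of the slide, but a slight upward pull on the handle (2–3 N) showed just after both grips. I can't fully rule out a brief tilt of the pan.
- **Off centre:** the medium pan measures about 10 mm off centre in the large one, within its roughly 12 mm of play. I couldn't confirm the pans sit flat once they were under the deck.

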